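Fetch the hemmed-in sample for weighing

TASK

The white-capped sample vial stands in the middle of the rack, hemmed in by a vial on either side. First clear the two outer vials out of the way, standing the black-capped one in the middle of the black coaster and the blue-capped one in the middle of the blue coaster, and leave them there while you move the white-capped vial to the middle of the balance pan; then put the two others back upright on the very places in the rack where each stood at the start. Keep every vial upright all the time, and let go of everything at the end.

Things in the scene. Friction and masses are not known exactly. Their poses are not given: they have to be found in the camera images.
- vial_white: sample vial with white screw cap and tan filling, 27 mm diameter, 50 mm tall (cap 23 mm diameter, the top 6 mm), about 18 g. Origin: centre of its underside, z up. Starts upright on the middle place of the rack. Grasp the body.
- vial_black: sample vial with black screw cap and tan filling, 27 mm diameter, 50 mm tall (cap 23 mm diameter, the top 6 mm), about 18 g. Origin: centre of its underside, z up. Starts upright on one of the rack's two outer places (which one varies).
- vial_blue: amber vial with blue screw cap, 27 mm diameter, 50 mm tall (cap 23 mm diameter, the top 10 mm), about 18 g. Origin: centre of its underside, z up. Starts upright on the other outer place of the rack.
- rack: fixed white plate 124 (x) by 66 (y), 8 thick (mm); three ringed places at x = -36, 0, +36, vials stand on its top 9 mm apart. Two green guard walls at y = +-20.5, 5 thick, x = -14 to 14, top at z = 60: the middle vial is gripped from its -x and +x sides, once both others are away; outer vials from their -y and +y sides. Origin: centre of underside, on the bench.
- balance: fixed small white bench balance with a round steel pan, 80 mm diameter, pan top 42 mm above the bench. Origin: on the bench right under the middle of the pan. Housing from x = -94 to +46 mm, y = -54 to +54 mm, 29 mm high, a small display at its -x end. It does not move.
- coaster_black: fixed flat black disc, 64 mm diameter, 4 mm thick. Origin: centre of its underside, on the bench. The parking place of the black-capped vial.
- coaster_blue: fixed flat blue disc, 64 mm diameter, 4 mm thick. Origin: centre of its underside, on the bench. The parking place of the blue-capped vial.

How it is judged:
By the outcome, as a careful person would: the job done as asked, in the order asked, and still so for the second after the job is handed in, with the robot touching nothing.
It also fails if it takes over 128 s, if anything falls off the work surface, if the arm or the gripper's body presses on something with over 40 N, if the wrist force passes 120 N, or if a joint passes its speed limit or range.

ROBOT

A 6-joint arm with a two-finger parallel gripper is mounted at the origin on the work surface; the furniture and walls round the work are solid. World frame = base frame: x ahead of the robot, y to its left, z up, the work surface at z = 0. Lengths are in m, angles in rad, forces in N, time in s.
With the tool pointing down it reaches from about 0.375 to 0.9 m from the base axis. Payload 3.1 kg.
Tool frame: the origin (TCP) lies at the very end of the fingers, on their centre line; the grasp point (between the pads) lies 19 mm behind it; z points along the fingers, y is the direction in which the jaws open and shut (so a half turn about z gives the same grasp; the last joint's range is limited). The gripper opens to 85 mm and grips with 20 to 120 N. Pads are 22 mm wide; open, the fingers measure 114 mm over their backs; the gripper's body (76 mm by 85 mm) begins 54 mm behind the grasp point. The pads swing forward as they close: fully open they stand 13 mm farther back than shut.
Start: joints at [-1.335, 0.527, 1.433, -0, 1.181, -0.178], TCP at [0.251, -0.572, 0.231] pointing down, gripper open.
Joint ranges: [-3.08, 3.08], [-0.75, 2.2], [0.22, 2.44], [-1.43, 4.57], [0, 2.65], [-2.85, 2.85]. Speed limits (rad/s): [2.79, 2.79, 3.14, 3.14, 3.14, 3.14].

INTERFACE

Orientations are given as a unit quaternion [x, y, z, w].
In Python, from station import * gives the robot as it stands.
- The arm moves only by the tool jog_arm, never from a script. Its argument "motion" is a list of rows, each a list of 5 numbers: the shift along the world's x, y, z in cm, then the turn about the world's z in degrees, then the closure in counts, from 0 (fully open) to 255 (shut). In form: [[tx, ty, tz, yaw, jaw], ...]. A call has 1 to 10 rows; each row shifts and turns the pose as measured when the row begins; what a row does not reach is not made up. A row lasts 1/12 s, in which the tool goes at most 41.7 mm and 7.16 degrees, less where a joint would pass 70% of its speed; a pose out of reach is approached as far as the arm can. A call with a gripper value outside its range is refused whole. The fingers move at their own pace and stop on an object; "squeeze" is the grip in N (left out, the last holds). Time passes only in rows, so rows that do not move let the fingers close. It gives the time, the measured TCP pose, the force and the opening at its end, in the units of the state.
- sense(): the state, without advancing time (a new reading comes with each control period).
- snapshot(name): name is "scene" or "side" or "wrist"; returns a dict with "img" (400x640x3 uint8, red, green, blue), "depth" (400x640 float32, m along the optical axis (not along the pixel's ray), 0 where there is no reading), "intrinsics" (3x3 intrinsics, pixels), "eye" and "attitude" of the camera in the world. Camera axes: x right, y down, z forward; pixel columns grow to the right and rows downward; lengths in m; the calibration is good to about 2 mm. A picture is of the moment at which its call begins.
- sign_off(): hands the job in, once; it reports no verdict.
The state is a dict: "t": time; "q": joint angles; "qd": joint speeds; "tau": joint torques, N m; "tcp_pos": TCP position; "tool_rot": TCP orientation; "force": force on the tool from outside, world axes, zero at the start; "ft_torque": the same for the moment, N m; "finger_gap": opening from 0.0 (shut) to 1.0 (fully open).
Only numpy, scipy, OpenCV 4.12 (cv2) and the standard library are available. Lean on these libraries where they do the work, as an engineer would, in place of code of your own. Each camera call takes 0.05 s, during which the arm holds its last target.

## Working session

There is one attempt and no reset: what is moved stays moved. The work goes in short steps, Python scripts to look and compute and a tool call to move; the robot and the scene stay as the last step left them, time stands still between calls to the robot, and variables do not carry over. Pictures are saved under pics/ and viewed, and the job is handed in when it is done.

Besides the shell and the picture viewer there is one more tool, called after "Emit:" by a JSON object that holds its "name" and its "arguments". jog_arm: Moves the arm, as the interface text tells. Its arguments: {"type":"object","properties":{"motion":{"type":"array","items":{"type":"array","items":{"type":"number"}}},"squeeze":{"type":"number"}},"required":["motion"]}

```bash
mkdir -p pics; ls; python3 - <<'E'
from station import *
import cv2,numpy as np
for n in ["scene","side","wrist"]:
    s=snapshot(n); cv2.imwrite(f"pics/{n}0.png",cv2.cvtColor(s["img"],cv2.COLOR_RGB2BGR))
    np.savez(f"{n}0.npz",**s)
    print(n,s["eye"],s["attitude"],s["intrinsics"].tolist() if hasattr(s["intrinsics"],'tolist') else s["intrinsics"])
print(sense())
E
```

```text
pics
scene [-0.05777741 -0.51547824  0.50358368] [ 0.80066534 -0.32405805  0.20295996 -0.46122516] [[390.6090105266261, 0.0, 326.24278300750416], [0.0, 390.6090105266261, 198.7557999983338], [0.0, 0.0, 1.0]]
side [ 0.51775425 -0.51483674  0.66046295] [ 0.93205871  0.01003829 -0.00363992 -0.36214991] [[363.2526085413121, 0.0, 316.9898953319769], [0.0, 363.2526085413121, 198.13466450981116], [0.0, 0.0, 1.0]]
wrist [ 0.32008342 -0.54213006  0.37372918] [ 0.82806228 -0.54039927 -0.08255989  0.12435979] [[331.26605636308716, 0.0, 321.9589402079809], [0.0, 331.26605636308716, 195.1923509740997], [0.0, 0.0, 1.0]]
{'t': 0.15, 'q': array([-1.33551230e+00,  5.28264351e-01,  1.43361744e+00,  5.06689170e-07,
        1.18141609e+00, -1.78483194e-01]), 'qd': array([ 1.33976579e-03, -2.37924472e-03, -3.25977460e-03,  8.98864804e-05,
       -1.19460239e-03,  1.03935511e-03]), 'tau': array([ 7.34347323e-04, -4.42744660e+01, -1.78276151e+01, -3.30352250e-04,
        5.58187123e-03, -2.77568283e-06]), 'tcp_pos': array([ 0.25119308, -0.57169087,  0.23054822]), 'tool_rot': array([ 9.78675471e-01,  2.05410798e-01, -2.39771259e-05, -8.52276560e-04]), 'force': array([ 0.27810919, -0.75905146, -0.30042359]), 'ft_torque': array([ 0.03922654, -0.00585257,  0.00474101]), 'finger_gap': 0.9992814219959699}
```

View pics/scene0.png

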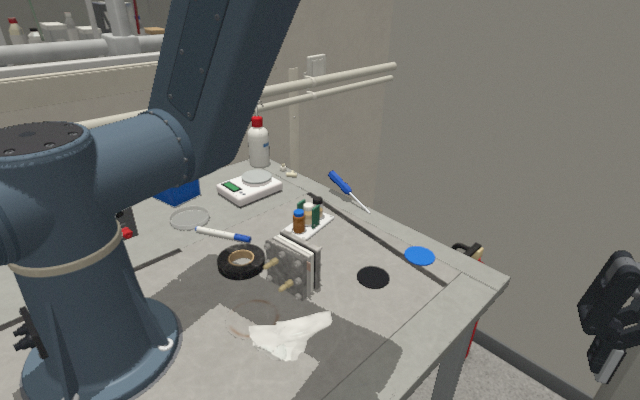

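View pics/side0.png

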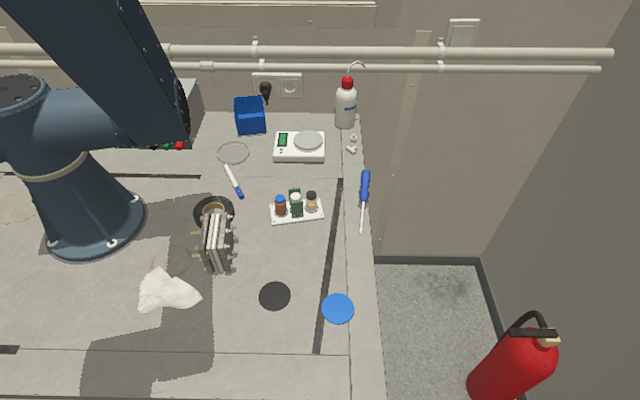

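View pics/wrist0.png

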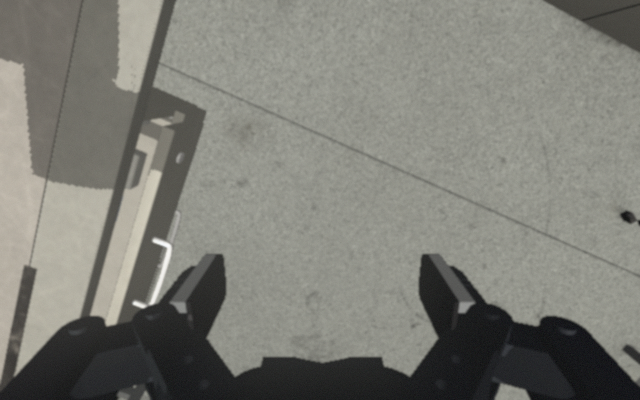

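The side view shows the rack at about (297,210). From left to right it holds the blue (281,206), white (296,203) and black (311,201) vials. The balance pan is at (308,141), the black coaster at (274,296) and the blue coaster at (337,309). A plate fixture stands at (215,240). Next I'll measure these.

```bash
cat > h.py <<'E'
import numpy as np,cv2
from scipy.spatial.transform import Rotation as R
def load(n): return dict(np.load(n))
def ray(s,u,v):
    K=s["intrinsics"]; d=np.stack([(np.asarray(u,float)-K[0,2])/K[0,0],(np.asarray(v,float)-K[1,2])/K[1,1],np.ones(np.shape(u))],-1)
    return R.from_quat(s["attitude"]).apply(d.reshape(-1,3)).reshape(d.shape)
def onplane(s,u,v,z):
    d=ray(s,u,v); return s["eye"]+d*((z-s["eye"][2])/d[...,2])[...,None]
def cloud(s):
    v,u=np.mgrid[:400,:640]; P=s["eye"]+ray(s,u,v)*s["depth"][...,None]; P[s["depth"]==0]=np.nan; return P
def hsv(s): return cv2.cvtColor(s["img"],cv2.COLOR_RGB2HSV)
E
python3 - <<'E'
from h import *
for n in ["scene","side"]:
    s=load(n+"0.npz"); H=hsv(s); P=cloud(s); h,sa,v=[H[...,i].astype(int) for i in range(3)]
    x,y,z=P[...,0],P[...,1],P[...,2]
    def rep(nm,m,zc=None):
        nl,lab,st,ce=cv2.connectedComponentsWithStats(m.astype(np.uint8))
        for i in np.argsort(-st[1:,4])[:4]+1:
            if st[i,4]<25: continue
            q=P[lab==i]; 
            print(n,nm,st[i].tolist(),ce[i].round(1),"med",np.nanmedian(q,0).round(4),"rayc", None if zc is None else onplane(s,ce[i][0],ce[i][1],zc).round(4), "ext",(np.nanpercentile(q,98,axis=0)-np.nanpercentile(q,2,axis=0)).round(3))
    rep("blue",(h>100)&(h<125)&(sa>150)&(v>60)&(x>0.3),0.004)
    rep("black",(v<45)&(x>0.3)&(abs(z-.004)<.006),0.004)
    rep("green",(h>60)&(h<100)&(sa>90)&(x>0.3))
    # pan
    rep("pan",(abs(z-.042)<.004)&(x>0.4)&(y>-.25),0.042)
    rep("rack",(abs(z-.008)<.003)&(sa<40)&(v>150)&(x>0.4)&(y>-.45)&(y<-.1),0.008)
E
```

```text
scene blue [404, 247, 31, 19, 427] [418.9 255.6] med [ 0.5472 -0.2016  0.0055] rayc [ 0.5487 -0.2003  0.004 ] ext [0.055 0.055 0.004]
scene blue [182, 179, 18, 23, 263] [190.2 189.7] med [0.3233 0.3377 0.0275] rayc [0.3423 0.3794 0.004 ] ext [0.047 0.012 0.043]
scene blue [328, 171, 23, 23, 195] [339.2 182.2] med [0.6136 0.0938 0.042 ] rayc [0.6695 0.1431 0.004 ] ext [0.016 0.073 0.032]
scene blue [234, 235, 16, 7, 73] [242.  238.1] med [0.3111 0.0922 0.0111] rayc [0.3161 0.1013 0.004 ] ext [0.019 0.03  0.011]
scene green [312, 204, 7, 24, 119] [315.  215.2] med [0.4576 0.0195 0.0411] rayc None ext [0.022 0.006 0.047]
scene green [224, 182, 15, 9, 69] [231.1 186.2] med [0.4059 0.2775 0.0318] rayc None ext [0.017 0.048 0.003]
scene green [297, 201, 7, 8, 29] [300.1 204.6] med [0.4482 0.0592 0.0548] rayc None ext [0.019 0.005 0.016]
scene pan [269, 104, 297, 52, 641] [422.9 127.6] med [1.2794 0.2459 0.042 ] rayc [1.1548 0.188  0.042 ] ext [0.592 0.706 0.008]
scene pan [242, 169, 30, 15, 357] [256.4 176.1] med [0.4747 0.2616 0.0435] rayc [0.4764 0.2647 0.042 ] ext [0.073 0.072 0.006]
sc
[... 668 characters left out ...]
79.3 197.9] med [0.4212 0.0345 0.0582] rayc [0.4129 0.0846 0.004 ] ext [0.016 0.019 0.003]
side green [279, 133, 8, 13, 90] [282.3 138.8] med [0.4052 0.28   0.031 ] rayc None ext [0.018 0.056 0.005]
side pan [356, 98, 284, 89, 775] [520.6 117. ] med [1.162  0.4683 0.042 ] rayc [1.0899 0.3831 0.042 ] ext [0.638 0.345 0.008]
side pan [293, 131, 29, 19, 449] [307.1 139.9] med [0.4746 0.2626 0.0425] rayc [0.4747 0.264  0.042 ] ext [0.07  0.073 0.006]
side pan [360, 176, 10, 21, 108] [363.7 187.7] med [0.6158 0.0882 0.042 ] rayc [0.616  0.0871 0.042 ] ext [0.022 0.054 0.008]
side pan [286, 97, 49, 3, 101] [312.9  98.1] med [0.4848 0.4695 0.0415] rayc [0.4845 0.4692 0.042 ] ext [0.139 0.007 0.008]
```

```bash
python3 - <<'E'
import cv2
for n,(x0,y0,x1,y1) in {"side":(190,120,350,240),"scene":(210,160,350,300)}.items():
    i=cv2.imread(f"pics/{n}0.png")[y0:y1,x0:x1]; 
    cv2.imwrite(f"pics/{n}0z.png",cv2.resize(i,None,fx=4,fy=4,interpolation=cv2.INTER_CUBIC)[:600,:800])
E
```

```text
(no output)
```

View pics/side0z.png

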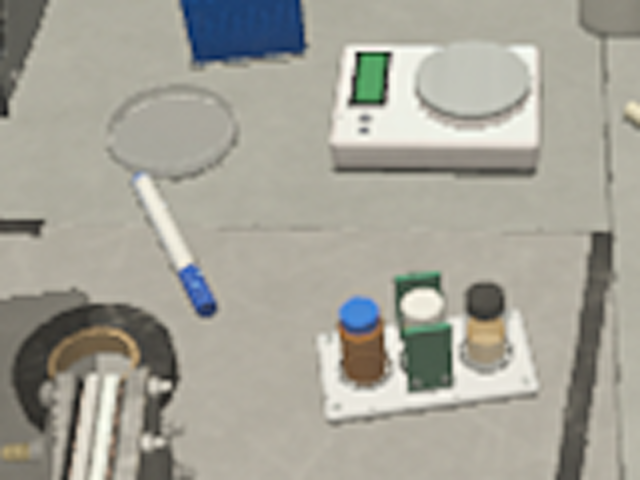

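View pics/scene0z.png

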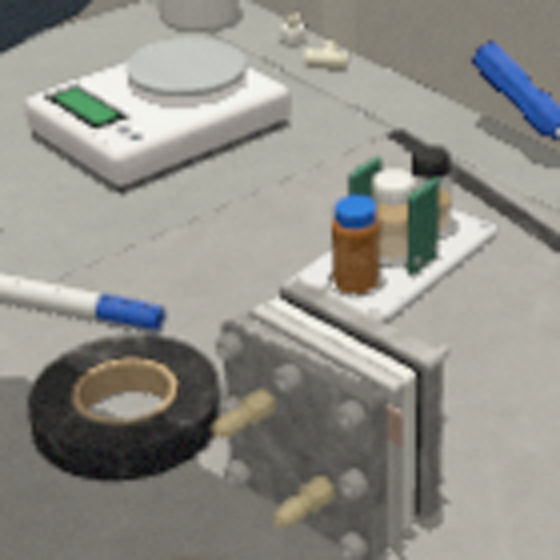

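```bash
python3 - <<'E'
from h import *
for n in ["scene","side"]:
    s=load(n+"0.npz"); H=hsv(s); P=cloud(s); h,sa,v=[H[...,i].astype(int) for i in range(3)]
    x,y,z=P[...,0],P[...,1],P[...,2]
    roi=(x>.37)&(x<.54)&(y>-.03)&(y<.1)
    top=roi&(abs(z-.058)<.0035)
    for nm,m in [("blue",top&(h>95)&(h<125)&(sa>120)),("white",top&(sa<60)&(v>140)),("black",top&(v<75)&(sa<110))]:
        ys,xs=np.nonzero(m); 
        if len(xs)<5: print(nm,len(xs)); continue
        p=onplane(s,xs,ys,.058)
        print(n,nm,len(xs),xs.min(),xs.max(),ys.min(),ys.max(),"mid",((p.max(0)+p.min(0))/2).round(4),"mean",p.mean(0).round(4),"ext",np.ptp(p,axis=0).round(4), "z",np.median(z[m]).round(4))
    m=(sa<45)&(v>165)&(abs(z-.008)<.004)&roi
    m=cv2.morphologyEx(m.astype(np.uint8),cv2.MORPH_OPEN,np.ones((2,2)))
    ys,xs=np.nonzero(m); p=onplane(s,xs,ys,.008)[:,:2]; r=cv2.minAreaRect((p*1000).astype(np.float32)); print(n,"rack rect",r, len(xs))
    m=(z>.029-.004)&(z<.034)&(x>.34)&(x<.56)&(y>.18)&(y<.34)&(v>150)&(sa<40)
    ys,xs=np.nonzero(m); p=onplane(s,xs,ys,.029)[:,:2]; print(n,"housing",cv2.minAreaRect((p*1000).astype(np.float32)))
    m=(v<50)&(x>.37)&(x<.55)&(y>-.25)&(y<-.06)&(abs(z)<.012)
    nl,lab,st,ce=cv2.connectedComponentsWithStats(m.astype(np.uint8)); i=1+st[1:,4].argmax(); print(n,"blackco",st[i],onplane(s,*ce[i],.004),np.nanmedian(P[lab==i],0), (np.nanpercentile(P[lab==i],98,axis=0)-np.nanpercentile(P[lab==i],2,axis=0)).round(3))
    # obstacles
    ob=(x>.2)&(x<.75)&(y>-.35)&(y<.4)&(z>.02)&(z<.25)
    q=P[ob]
    hm={}
    for a,b,c in q:
        k=(int(a//.03),int((b+.36)//.03)); hm[k]=max(hm.get(k,0),c)
    print(n,"heights mm; rows x, cols y from -.36")
    for i in range(6,26): print(f"{i*.03:.2f}"," ".join(f"{int(1000*hm.get((i,j),0)):3d}" for j in range(26)))
E
```

```text
scene blue 54 294 303 209 215 mid [0.4219 0.0342 0.058 ] mean [0.4217 0.0342 0.058 ] ext [0.0262 0.0247 0.    ] z 0.0589
scene white 64 297 313 199 208 mid [0.4564 0.0477 0.058 ] mean [0.4568 0.0425 0.058 ] ext [0.0272 0.0435 0.    ] z 0.0586
scene black 46 299 321 196 209 mid [0.4711 0.0397 0.058 ] mean [0.4863 0.048  0.058 ] ext [0.0589 0.0429 0.    ] z 0.0588
scene rack rect ((460.8387756347656, 37.97863006591797), (116.84571838378906, 66.57122802734375), 10.9332275390625) 301
scene housing ((451.66204833984375, 262.6572265625), (112.79715728759766, 142.01295471191406), 89.71818542480469)
scene blackco [357 267  32  22 457] [ 0.42487123 -0.17703089  0.004     ] [ 0.42370702 -0.17753339  0.00539038] [0.053 0.054 0.004]
scene heights mm; rows x, cols y from -.36
0.18   0   0   0   0  28  22   0   0   0   0   0 249 237   0   0   0   0   0   0   0   0   0   0   0   0   0
0.21   0   0   0   0  30  24   0   0   0   0   0 249 248  22  20   0   0   0   0   0   0   0   0   0   0   0
0.24   0   0   0   0  29  22   0   0  38  69  88 249 249  21  21   0   0   0   0   0   0   0   0  53  34   0
[... 1878 characters left out ...]
 202 mid [0.421  0.0336 0.058 ] mean [0.4212 0.034  0.058 ] ext [0.0188 0.0215 0.    ] z 0.0581
side white 75 274 306 188 201 mid [0.445  0.0469 0.058 ] mean [0.4534 0.0413 0.058 ] ext [0.0715 0.0402 0.    ] z 0.0579
side black 21 293 315 189 198 mid [0.4762 0.0503 0.058 ] mean [0.4871 0.0462 0.058 ] ext [0.0507 0.0276 0.    ] z 0.0579
side rack rect ((458.11212158203125, 38.93898010253906), (123.03865051269531, 65.2196044921875), 11.385061264038086) 539
side housing ((451.32763671875, 261.91314697265625), (139.00009155273438, 106.9170913696289), 1.2552281618118286)Traceback (most recent call last):
  File "<stdin>", line 18, in <module>
ValueError: attempt to get argmax of an empty sequence
```

Both views agree: the blue vial is at about (.4215,.034), the rack at about (.457,.040) with roughly 10° yaw, and the pan at about (.475,.263). I'll move to a viewing position above the rack.

Emit:
{"name": "jog_arm", "arguments": {"motion": [[1.0,4,0,-2,0],[1.0,4,0,-2,0],[1.0,4,0,-2,0],[1.0,4,0,-2,0],[1.0,4,0,-2,0],[1.0,4,0,-2,0],[1.0,4,0,-2,0],[1.0,4,0,0,0],[1.0,4,0,0,0],[1.0,4,0,0,0]]}}

```text
t: 0.98
tcp_pos: [0.3467, -0.1731, 0.2277]
tool_rot: [0.998, 0.07, -0.001, 0.002]
force: [0.2, 0.0, -0.0]
finger_gap: 0.999
```

Emit:
{"name": "jog_arm", "arguments": {"motion": [[1.0,4,0,0.5,0],[1.0,4,0,0.5,0],[1.0,4,0,0.5,0],[1.0,4,0,0.5,0],[1.2,3.5,0.2,0,0],[0,0,0,0,0]]}}

```text
t: 1.48
tcp_pos: [0.3969, 0.0321, 0.2304]
tool_rot: [0.996, 0.091, 0.001, 0.001]
force: [0.8, -0.6, -0.3]
finger_gap: 1.004
```

```bash
cat > look.py <<'E'
import sys
from station import *
from h import *
tag=sys.argv[1]
for n in sys.argv[2:]:
    s=snapshot(n); np.savez(f"{n}{tag}.npz",**s); cv2.imwrite(f"pics/{n}{tag}.png",cv2.cvtColor(s["img"],cv2.COLOR_RGB2BGR))
st=sense(); print(st["t"],st["tcp_pos"],st["tool_rot"],st["force"],st["finger_gap"],st["q"])
E
python3 look.py 1 wrist side
```

```text
1.5833 [0.39567816 0.02821085 0.22986882] [ 9.95958393e-01  8.97893344e-02 -8.27082020e-04  2.01750137e-03] [ 0.66286728 -1.37017529 -0.31327111] 1.0017734368230258 [-0.20904833  0.22242291  1.97112718 -0.00534546  0.94844172  1.18504373]
```

View pics/wrist1.png

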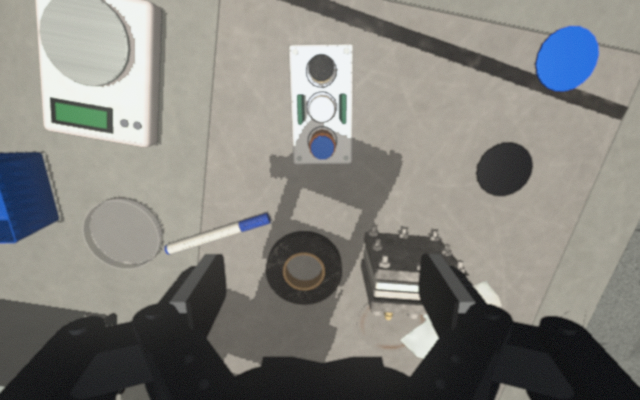

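The wrist view shows the caps black (321,68), white (321,107) and blue (322,146), the black coaster at (504,169), the blue coaster at (567,58) and the pan at (85,40).

```bash
cat > meas.py <<'E'
from h import *
import sys
def pl(s,m,z):
    c,_=cv2.findContours(m.astype(np.uint8),cv2.RETR_EXTERNAL,cv2.CHAIN_APPROX_NONE); out=[]
    for k in c:
        if len(k)<10 or cv2.contourArea(k)<40: continue
        k=k[:,0]; q=onplane(s,k[:,0],k[:,1],z)[:,:2]*1000
        (cx,cy),(a,b),an=cv2.fitEllipse(q.astype(np.float32)); out.append((round(cx,1),round(cy,1),round(a,1),round(b,1),[int(x) for x in k.mean(0)]))
    return out
if __name__=="__main__":
  for f in sys.argv[1:]:
    s=load(f); H=hsv(s);P=cloud(s);h,sa,v=[H[...,i].astype(int) for i in range(3)];x,y,z=P[...,0],P[...,1],P[...,2]
    roi=(x>.36)&(x<.56)&(y>-.03)&(y<.1)
    print(f); 
    print("bluecap",pl(s,(x>.3)&(x<.6)&(z>.035)&(h>95)&(h<125)&(sa>120)&(z<.09),.058))
    print("whitecap",pl(s,roi&(z>.053)&(sa<40)&(v>120),.058))
    print("blackcap",pl(s,(x>.3)&(x<.6)&(z>.045)&(z<.075)&(v<75)&(sa<110)&(y>-.3),.058))
    print("blueco",pl(s,(h>95)&(h<125)&(sa>120)&(x>.45)&(y<-.1),.004))
    print("blackco",pl(s,(v<60)&(abs(z)<.015)&(x>.37)&(x<.5)&(y<-.1)&(y>-.25),.004))
    print("pan",pl(s,(x>.42)&(x<.53)&(y>.2)&(y<.32)&(z>.0375)&(z<.06)&(sa<60),.042))
    m=roi&(sa<45)&(v>150)&(z<.03)&(z>.003)
    ys,xs=np.nonzero(m); 
    if len(xs)>20: print("rack",cv2.minAreaRect((onplane(s,xs,ys,.008)[:,:2]*1000).astype(np.float32)))
E
python3 meas.py scene0.npz side0.npz side1.npz wrist1.npz
```

```text
scene0.npz
bluecap [(420.5, 33.2, 19.5, 34.0, [298, 212]), (307.0, 308.3, 22.9, 59.0, [189, 184])]
whitecap [(457.5, 42.3, 20.4, 41.3, [307, 204])]
blackcap [(486.7, 44.2, 22.0, 33.9, [316, 200])]
blueco [(549.4, -200.0, 61.2, 62.4, [419, 255])]
blackco [(425.3, -176.4, 59.2, 60.2, [372, 277])]
pan [(477.4, 265.6, 77.6, 84.8, [256, 176])]
rack ((447.4631652832031, 32.08905792236328), (150.9306182861328, 126.49993896484375), 4.766659736633301)
side0.npz
bluecap [(421.3, 34.0, 19.0, 23.0, [279, 198]), (322.2, 371.3, 48.2, 160.2, [257, 111])]
whitecap [(455.7, 40.4, 21.9, 23.5, [294, 196])]
blackcap []
blueco [(549.9, -198.9, 60.1, 61.9, [337, 308])]
blackco []
pan [(474.7, 265.0, 77.8, 79.6, [307, 139])]
rack ((469.16204833984375, 25.832008361816406), (120.44371795654297, 174.96453857421875), 84.66358947753906)
side1.npz
bluecap [(421.6, 33.9, 18.7, 23.4, [279, 198])]
whitecap [(455.6, 40.6, 21.4, 24.8, [294, 196]), (212.0, 731.5, 44.5, 93.6, [239, 52])]
blackcap []
blueco [(550.0, -198.9, 60.2, 61.8, [337, 308])]
blackco []
pan [(474.8, 265.1, 77.8, 79.4, [307, 139])]
rack ((469.0802001953125, 50.421382904052734), (153.11746215820312, 127.64202880859375), 16.508474349975586)
wrist1.npz
bluecap [(326.3, 329.7, 26.3, 64.7, [11, 185]), (422.2, 35.9, 19.4, 19.8, [322, 147])]
whitecap [(276.2, -151.7, 9.7, 13.8, [464, 306]), (219.5, 158.8, 8.7, 12.9, [180, 306]), (456.6, 43.3, 22.0, 22.4, [320, 109])]
blackcap [(328.3, -118.9, 8.8, 13.5, [449, 260]), (323.8, -64.4, 14.9, 69.4, [397, 255])]
blueco [(549.9, -198.7, 62.0, 63.1, [566, 58])]
blackco [(426.8, -174.7, 58.9, 59.9, [504, 168])]
pan [(475.0, 266.8, 74.8, 81.6, [83, 39])]
rack ((470.098388671875, 46.08558654785156), (152.0635986328125, 80.33583068847656), 4.296442985534668)
```

Blue comes first, since it is nearest. I'm descending above it at about (.422,.035).

Emit:
{"name": "jog_arm", "arguments": {"motion": [[1.3,0.4,-3,0.5,0],[1.3,0.3,-3,0.2,0],[0,0,-3,0,0],[0,0,-3,0,0],[0,0,-2,0,0],[0,0,0,0,0],[0,0,0,0,0]]}}

```text
t: 2.17
tcp_pos: [0.4258, 0.024, 0.0866]
tool_rot: [0.996, 0.09, 0.004, 0.005]
force: [-0.7, 0.3, 0.2]
finger_gap: 1.002
```

```bash
python3 look.py 2 wrist side; python3 meas.py wrist2.npz|head -4
```

```text
2.2667 [0.42653761 0.024298   0.08768103] [0.99591456 0.0899788  0.00531284 0.00545694] [-0.62697415 -0.81589483 -0.30989935] 1.000686557717601 [-0.20059976  0.54103723  2.0533595  -0.01456096  0.53393394  1.20247517]
wrist2.npz
bluecap [(422.6, 35.8, 20.8, 23.4, [298, 234])]
whitecap [(364.0, 98.6, 4.6, 7.0, [180, 306]), (393.4, -70.4, 5.6, 7.6, [463, 306]), (457.4, 43.0, 22.5, 23.2, [295, 172])]
blackcap [(332.5, -118.1, 11.6, 13.5, [504, 394])]
```

View pics/wrist2.png

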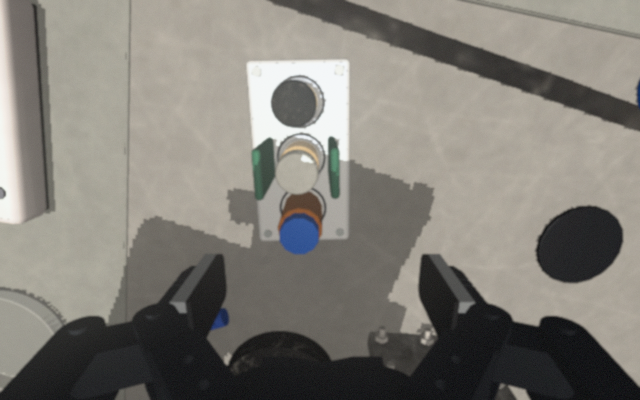

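The wrist view shows blue at (298,234), about 11 mm to the +y side of the jaw centre, so I'm correcting for that.

Emit:
{"name": "jog_arm", "arguments": {"motion": [[-0.4,1.1,0,0.5,0],[0,0,0,0,0],[0,0,0,0,0],[0,0,0,0,0]]}}

```text
t: 2.6
tcp_pos: [0.4245, 0.035, 0.092]
tool_rot: [0.996, 0.094, 0.01, 0.007]
force: [-0.1, -0.3, -0.3]
finger_gap: 0.999
```

```bash
cat > st.py <<'E'
from station import *
from h import *
s=sense(); r=R.from_quat(s["tool_rot"]).as_matrix()
print(s["t"],(s["tcp_pos"]*1000).round(1),"tilt(z axis)",r[:,2].round(4),"yawx",np.degrees(np.arctan2(r[1,0],r[0,0])).round(2),"F",s["force"].round(2),"gap",s["finger_gap"].round(3),"qd",s["qd"].round(3))
E
python3 st.py; python3 - <<'E'
from h import *
for f,(u,v) in {"wrist2.npz":(296,102),"wrist1.npz":(321,68)}.items(): print(onplane(load(f),u,v,.058))
E
```

```text
[0.49329528 0.04868024 0.058     ]
[0.49163114 0.04967222 0.058     ]Traceback (most recent call last):
  File "st.py", line 4, in <module>
    print(s["t"],(s["tcp_pos"]*1000).round(1),"tilt(z axis)",r[:,2].round(4),"yawx",np.degrees(np.arctan2(r[1,0],r[0,0])).round(2),"F",s["force"].round(2),"gap",s["finger_gap"].round(3),"qd",s["qd"].round(3))
                                                                                                                                                                 ^^^^^^^^^^^^^^^^^^^^^
AttributeError: 'float' object has no attribute 'round'
```

```bash
sed -i 's/s\["finger_gap"\].round(3)/round(s["finger_gap"],3)/' st.py; python3 st.py
```

```text
2.6 [424.5  35.   92. ] tilt(z axis) [ 0.0206 -0.0115 -0.9997] yawx 10.78 F [-0.09 -0.28 -0.35] gap 0.999 qd [ 0.008 -0.026 -0.008 -0.004 -0.003 -0.   ]
```

Emit:
{"name": "jog_arm", "arguments": {"motion": [[0,0,0,0,0],[0,0,0,0,0],[0,0,0,0,0],[0,0,0,0,0]]}}

```text
t: 2.93
tcp_pos: [0.4255, 0.0355, 0.0937]
tool_rot: [0.995, 0.095, 0.012, 0.007]
force: [0.4, 0.1, 0.1]
finger_gap: 0.999
```

```bash
python3 st.py
```

```text
2.9333 [425.5  35.5  93.7] tilt(z axis) [ 0.0249 -0.0123 -0.9996] yawx 10.9 F [0.4  0.08 0.07] gap 0.999 qd [ 0.002 -0.006 -0.002 -0.001  0.001  0.   ]
```

Emit:
{"name": "jog_arm", "arguments": {"motion": [[0,0,4,0,0],[0,0,4,0,0],[0,0,4,0,0],[0,0,0,0,0],[0,0,0,0,0],[0,0,0,0,0]]}}

```text
t: 3.43
tcp_pos: [0.4228, 0.0358, 0.2125]
tool_rot: [0.995, 0.095, 0.004, 0.005]
force: [-0.6, 1.0, -0.4]
finger_gap: 0.997
```

```bash
python3 st.py
```

```text
3.4333 [422.8  35.8 212.5] tilt(z axis) [ 0.0082 -0.0093 -0.9999] yawx 10.87 F [-0.62  0.97 -0.44] gap 0.997 qd [-0.    -0.003  0.017  0.001  0.005 -0.001]
```

Emit:
{"name": "jog_arm", "arguments": {"motion": [[0,0,-1,0,0],[0,0,-1,0,0],[0,0,-1,0,0],[0,0,-1,0,0],[0,0,-1,0,0],[0,0,-1,0,0],[0,0,-1,0,0],[0,0,-1,0,0],[0,0,-1,0,0],[0,0,0,0,0]]}}

```text
t: 4.27
tcp_pos: [0.4134, 0.037, 0.1083]
tool_rot: [0.996, 0.094, -0.008, 0.002]
force: [0.1, 0.3, -0.3]
finger_gap: 0.999
```

```bash
python3 st.py
```

```text
4.2667 [413.4  37.  108.3] tilt(z axis) [-0.0157 -0.0051 -0.9999] yawx 10.82 F [ 0.1   0.26 -0.32] gap 0.999 qd [-0.001  0.009  0.008  0.003  0.013 -0.   ]
```

Tilt depends on speed: slow descents drift the tool one way and fast ones the other. I can use that to keep it level.

Emit:
{"name": "jog_arm", "arguments": {"motion": [[0.4,-0.1,-3,0,0],[0.4,-0.1,-3,0,0],[0,0,0,0,0],[0,0,0,0,0],[0,0,0,0,0]]}}

```text
t: 4.68
tcp_pos: [0.4188, 0.0355, 0.0442]
tool_rot: [0.995, 0.094, -0.012, 0.001]
force: [-0.7, 0.1, 0.3]
finger_gap: 1.001
```

```bash
python3 st.py
```

```text
4.6833 [418.8  35.5  44.2] tilt(z axis) [-0.0244 -0.0035 -0.9997] yawx 10.82 F [-0.73  0.07  0.32] gap 1.001 qd [ 0.002 -0.009  0.002 -0.001  0.023  0.001]
```

Emit:
{"name": "jog_arm", "arguments": {"motion": [[0,0,0,0,0],[0,0,0,0,0],[0,0,0,0,0],[0,0,0,0,0]]}}

```text
t: 5.02
tcp_pos: [0.4201, 0.0354, 0.0488]
tool_rot: [0.995, 0.094, -0.009, 0.002]
force: [0.2, -0.5, -0.4]
finger_gap: 1.001
```

```bash
python3 st.py
```

```text
5.0167 [420.1  35.4  48.8] tilt(z axis) [-0.0173 -0.0048 -0.9998] yawx 10.84 F [ 0.19 -0.53 -0.43] gap 1.001 qd [ 0.002 -0.034  0.001  0.001  0.007  0.   ]
```

Emit:
{"name": "jog_arm", "arguments": {"motion": [[0.1,0,-1.5,0,0],[0.1,0,-1.5,0,0],[0,0,0,0,0],[0,0,0,0,0]]}}

```text
t: 5.35
tcp_pos: [0.4249, 0.0351, 0.0221]
tool_rot: [0.995, 0.095, -0.004, 0.003]
force: [0.1, -0.1, 0.5]
finger_gap: 0.998
```

```bash
python3 st.py; python3 look.py 3 wrist side;python3 meas.py wrist3.npz|head -4; python3 st.py
```

```text
5.35 [424.9  35.1  22.1] tilt(z axis) [-0.0076 -0.0066 -0.9999] yawx 10.87 F [ 0.12 -0.09  0.48] gap 0.998 qd [-0.002  0.004  0.    -0.002 -0.003  0.001]
5.45 [0.42493774 0.03511241 0.02230166] [ 0.99549101  0.09473087 -0.00385334  0.00297754] [-0.39721567  0.33161425 -0.82786342] 1.0024978022087354 [-0.1753049   0.6963722   2.0712813  -0.02102702  0.37985309  1.22529426]
wrist3.npz
bluecap [(423.6, 36.1, 21.7, 26.2, [317, 303])]
whitecap [(433.2, -18.6, 3.8, 5.6, [464, 305]), (413.2, 87.1, 3.5, 4.8, [180, 306]), (457.8, 43.1, 22.7, 23.7, [316, 217]), (492.8, 49.8, 22.9, 23.7, [286, 125])]
blackcap [(441.3, -17.6, 3.0, 23.3, [467, 285]), (420.9, 89.6, 3.2, 23.9, [176, 285]), (416.1, 78.8, 12.2, 32.5, [203, 300]), (433.2, -9.1, 12.1, 33.0, [439, 298]), (458.4, 25.5, 2.1, 13.7, [366, 223]), (453.5, 59.8, 2.1, 19.8, [266, 218])]
5.45 [424.9  35.1  22.3] tilt(z axis) [-0.0071 -0.0067 -1.    ] yawx 10.87 F [-0.4   0.33 -0.83] gap 1.002 qd [ 0.001 -0.003  0.002 -0.003 -0.001 -0.   ]
```

View pics/wrist3.png

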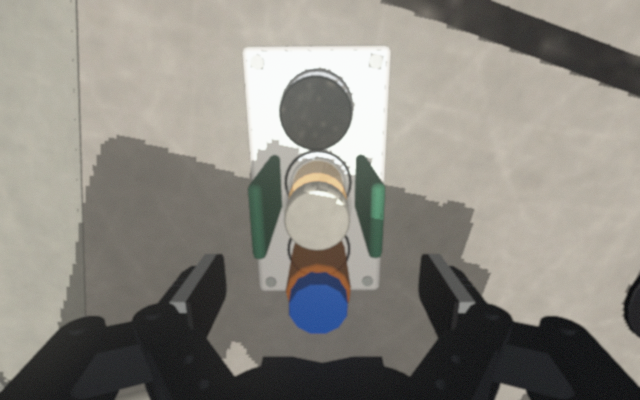

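The blue cap is centred between the fingers at (317,303), against a jaw centre of 322. I'll lower slightly and grip.

Emit:
{"name": "jog_arm", "arguments": {"motion": [[-0.1,0,-0.4,0,0],[0,0,0,0,120],[0,0,0,0,255],[0,0,0,0,255],[0,0,0,0,255],[0,0,0,0,255],[0,0,0,0,255],[0,0,0,0,255]], "squeeze": 25}}

```text
t: 6.12
tcp_pos: [0.4246, 0.035, 0.0203]
tool_rot: [0.995, 0.095, -0.002, 0.003]
force: [-0.5, -0.0, -0.9]
finger_gap: 0.301
```

```bash
python3 st.py
```

```text
6.1167 [424.6  35.   20.3] tilt(z axis) [-0.0034 -0.0073 -1.    ] yawx 10.88 F [-0.52 -0.03 -0.89] gap 0.301 qd [ 0.001 -0.001 -0.001 -0.     0.001 -0.001]
```

The blue vial is gripped (gap 0.30, about 26 mm). I'm lifting it.

Emit:
{"name": "jog_arm", "arguments": {"motion": [[0,0,1,0,255],[0,0,2,0,255],[0,0,2.5,0,255],[0,0,2.5,0,255],[0,0,2,0,255],[0,0,0,0,255],[0,0,0,0,255]]}}

```text
t: 6.7
tcp_pos: [0.4227, 0.0352, 0.1229]
tool_rot: [0.995, 0.095, -0.005, 0.003]
force: [-0.0, 0.2, -0.5]
finger_gap: 0.306
```

```bash
python3 st.py; python3 look.py 4 wrist
```

```text
6.7 [422.7  35.2 122.9] tilt(z axis) [-0.0085 -0.0064 -0.9999] yawx 10.86 F [-0.03  0.22 -0.54] gap 0.306 qd [ 0.003 -0.038 -0.012  0.003  0.011 -0.002]
6.75 [0.42274582 0.03523159 0.12262815] [ 0.99549287  0.09468412 -0.00460684  0.00276315] [ 0.80758012  0.45153146 -0.11462243] 0.30496704937709423 [-0.17595569  0.46604702  2.02080063 -0.01266923  0.66218385  1.21520619]
```

View pics/wrist4.png

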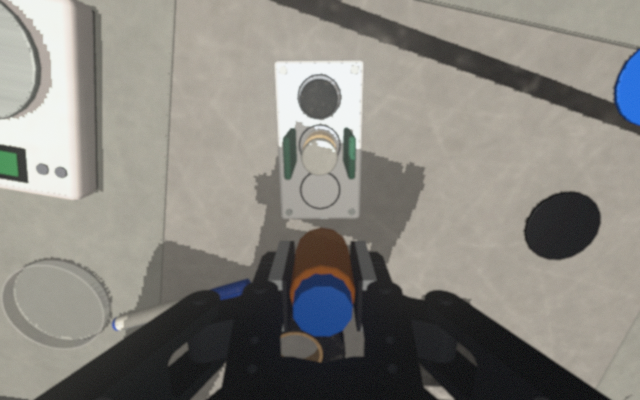

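The blue vial is held upright, with its cap at (322,306). The empty ring is visible at (320,190).

```bash
python3 - <<'E'
from h import *
s=load("wrist4.npz"); 
print("ring",onplane(s,320,190,.008),"whitering?")
H=hsv(s);h,sa,v=[H[...,i].astype(int) for i in range(3)]
m=(h>100)&(h<125)&(sa>120)
m[:265]=0;m[:,:285]=0;m[:,365:]=0
from meas import pl
print("cap",pl(s,m,.1226+.0377))
# rack corners
m=(sa<40)&(v>150); m[:50]=0;m[230:]=0;m[:,:265]=0;m[:,370:]=0
ys,xs=np.nonzero(m);q=(onplane(s,xs,ys,.008)[:,:2]*1000).astype(np.float32);print(cv2.minAreaRect(q))
E
```

```text
ring [0.42116369 0.03553425 0.008     ] whitering?
cap [(421.7, 34.7, 22.2, 27.1, [321, 305])]
((455.8636474609375, 44.33993148803711), (141.581298828125, 81.18791198730469), 7.8832221031188965)
```

Emit:
{"name": "jog_arm", "arguments": {"motion": [[0.6,-1.2,0,0,255],[1.3,-2.4,0,0,255],[1.3,-2.4,0,0,255],[1.3,-2.4,0,0,255],[1.3,-2.4,0,0,255],[1.3,-2.4,0,0,255],[1.3,-2.4,0,0,255],[1.3,-2.4,0,0,255],[1.3,-2.4,0,0,255],[1.3,-2.4,0,0,255]]}}

```text
t: 7.58
tcp_pos: [0.5356, -0.1946, 0.1072]
tool_rot: [0.995, 0.098, -0.021, -0.006]
force: [0.4, -0.4, 0.0]
finger_gap: 0.305
```

Emit:
{"name": "jog_arm", "arguments": {"motion": [[0,0,0,0,255],[0,0,0,0,255],[0,0,0,0,255]]}}

```text
t: 7.83
tcp_pos: [0.5372, -0.2003, 0.1019]
tool_rot: [0.995, 0.095, -0.021, -0.006]
force: [0.1, -0.8, -1.1]
finger_gap: 0.307
```

```bash
python3 st.py
```

```text
7.8333 [ 537.2 -200.3  101.9] tilt(z axis) [-0.044   0.0086 -0.999 ] yawx 10.96 F [ 0.07 -0.81 -1.07] gap 0.307 qd [-0.     0.029  0.026  0.006  0.008  0.004]
```

Tilt tracks uncommanded sag and is about 2.5° now. I'm continuing with the descent.

Emit:
{"name": "jog_arm", "arguments": {"motion": [[0.5,0,-3.5,0,255],[0.5,0,-2.5,0,255],[0,0,0,0,255],[0,0,0,0,255],[0,0,0,0,255]]}}

```text
t: 8.25
tcp_pos: [0.5429, -0.1944, 0.0384]
tool_rot: [0.995, 0.097, -0.025, -0.009]
force: [0.8, 0.4, 0.0]
finger_gap: 0.308
```

```bash
python3 st.py
```

```text
8.25 [ 542.9 -194.4   38.4] tilt(z axis) [-0.0519  0.0134 -0.9986] yawx 11.18 F [0.85 0.39 0.03] gap 0.308 qd [ 0.01  -0.009  0.014  0.001  0.009 -0.001]
```

Emit:
{"name": "jog_arm", "arguments": {"motion": [[0,0,0.5,0,255],[0,0,0.5,0,255],[0,0,0.5,0,255],[0,0,0.5,0,255],[0,0,0.5,0,255],[0,0,0.5,0,255]]}}

```text
t: 8.75
tcp_pos: [0.5435, -0.1937, 0.0763]
tool_rot: [0.995, 0.098, -0.023, -0.008]
force: [-0.3, 0.5, -0.2]
finger_gap: 0.307
```

```bash
python3 st.py
```

```text
8.75 [ 543.5 -193.7   76.3] tilt(z axis) [-0.0474  0.0106 -0.9988] yawx 11.26 F [-0.28  0.51 -0.16] gap 0.307 qd [-0.001 -0.122 -0.033  0.002  0.134 -0.003]
```

Emit:
{"name": "jog_arm", "arguments": {"motion": [[0,0,0,0,255],[0,0,0,0,255],[0,0,0,0,255],[0,0,0,0,255],[0,0,0,0,255],[0,0,0,0,255]]}}

```text
t: 9.25
tcp_pos: [0.5445, -0.1946, 0.0788]
tool_rot: [0.995, 0.098, -0.021, -0.006]
force: [0.8, 0.5, 0.3]
finger_gap: 0.307
```

```bash
python3 st.py
```

```text
9.25 [ 544.5 -194.6   78.8] tilt(z axis) [-0.0436  0.0085 -0.999 ] yawx 11.22 F [0.76 0.47 0.35] gap 0.307 qd [ 0.     0.004  0.     0.003 -0.    -0.   ]
```

Emit:
{"name": "jog_arm", "arguments": {"motion": [[0.4,-0.2,-3,0,255],[0.4,-0.2,-2,0,255],[0,0,0,0,255],[0,0,0,0,255],[0,0,0,0,255]]}}

```text
t: 9.67
tcp_pos: [0.5529, -0.1988, 0.0274]
tool_rot: [0.995, 0.098, -0.021, -0.006]
force: [-0.3, 0.6, -1.1]
finger_gap: 0.304
```

```bash
python3 st.py; python3 look.py 5 wrist
```

```text
9.6667 [ 552.9 -198.8   27.4] tilt(z axis) [-0.0436  0.0084 -0.999 ] yawx 11.23 F [-0.32  0.6  -1.12] gap 0.304 qd [ 0.002 -0.005 -0.    -0.     0.012  0.   ]
9.7167 [ 0.55300931 -0.19892427  0.02779774] [ 0.99498218  0.09763256 -0.02100452 -0.00609483] [ 0.92969729 -0.36086253  0.20143821] 0.3001712033331419 [-0.52775541  0.78039472  1.63043438 -0.02109302  0.77207258  0.86283399]
```

View pics/wrist5.png

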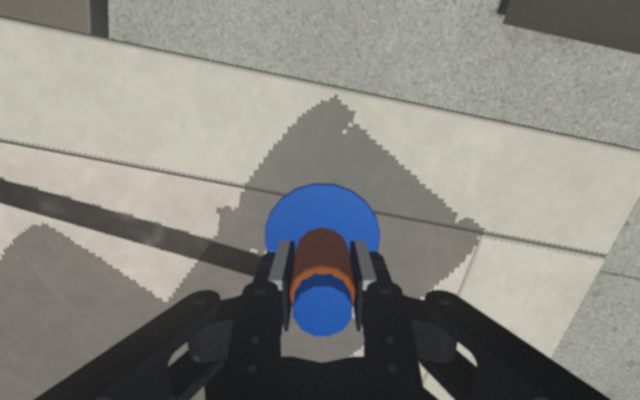

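Emit:
{"name": "jog_arm", "arguments": {"motion": [[-0.1,0,-0.5,0,255],[0,0,-0.3,0,255],[0,0,0,0,255],[0,0,0,0,255]]}}

```text
t: 10.05
tcp_pos: [0.5528, -0.1994, 0.022]
tool_rot: [0.995, 0.098, -0.019, -0.005]
force: [-0.0, -0.1, -0.3]
finger_gap: 0.302
```

```bash
python3 st.py
```

```text
10.05 [ 552.8 -199.4   22. ] tilt(z axis) [-0.0394  0.0059 -0.9992] yawx 11.23 F [-0.02 -0.14 -0.26] gap 0.302 qd [ 0.002 -0.006  0.     0.002 -0.004 -0.   ]
```

Emit:
{"name": "jog_arm", "arguments": {"motion": [[-0.1,0,-0.4,0,255],[0,0,-0.2,0,255],[0,0,0,0,255],[0,0,0,0,255]]}}

```text
t: 10.38
tcp_pos: [0.5524, -0.1997, 0.0166]
tool_rot: [0.995, 0.098, -0.018, -0.004]
force: [-0.5, 0.1, 1.3]
finger_gap: 0.306
```

```bash
python3 st.py
```

```text
10.3833 [ 552.4 -199.7   16.6] tilt(z axis) [-0.0375  0.0048 -0.9993] yawx 11.23 F [-0.49  0.12  1.32] gap 0.306 qd [ 0.    -0.     0.001  0.002 -0.001 -0.001]
```

Contact at 1.3 N and the expected height, so I'm releasing.

Emit:
{"name": "jog_arm", "arguments": {"motion": [[0,0,0,0,160],[0,0,0,0,120],[0,0,0,0,0],[0,0,0,0,0],[0,0,0,0,0],[0,0,0,0,0]]}}

```text
t: 10.88
tcp_pos: [0.5525, -0.1997, 0.0166]
tool_rot: [0.995, 0.098, -0.018, -0.004]
force: [-0.3, 0.4, -1.0]
finger_gap: 0.999
```

```bash
python3 st.py; python3 look.py 6 wrist side scene; python3 meas.py wrist6.npz side6.npz scene6.npz | egrep "npz|blue"
```

```text
10.8833 [ 552.5 -199.7   16.6] tilt(z axis) [-0.0375  0.0048 -0.9993] yawx 11.23 F [-0.32  0.35 -1.02] gap 0.999 qd [-0.001 -0.     0.    -0.001 -0.     0.002]
11.0333 [ 0.55245023 -0.19975175  0.0166028 ] [ 0.9950312   0.09775587 -0.01841499 -0.0041937 ] [0.36737536 0.36379909 0.12766398] 0.99761427405123 [-0.52942222  0.79699232  1.63825638 -0.02196087  0.74120909  0.86197286]
wrist6.npz
bluecap [(554.6, -199.6, 20.9, 25.9, [319, 307])]
blueco [(512.8, -206.8, 32.4, 40.1, [319, 307]), (552.2, -198.8, 59.0, 60.2, [319, 239])]
side6.npz
bluecap []
blueco [(538.7, -199.4, 36.9, 56.7, [330, 306])]
scene6.npz
bluecap [(540.2, -205.5, 19.9, 30.1, [422, 237]), (317.6, 372.9, 67.0, 162.1, [179, 174])]
blueco [(549.4, -199.9, 58.7, 60.8, [419, 256]), (612.7, -167.9, 22.3, 33.7, [422, 237])]
```

View pics/side6.png

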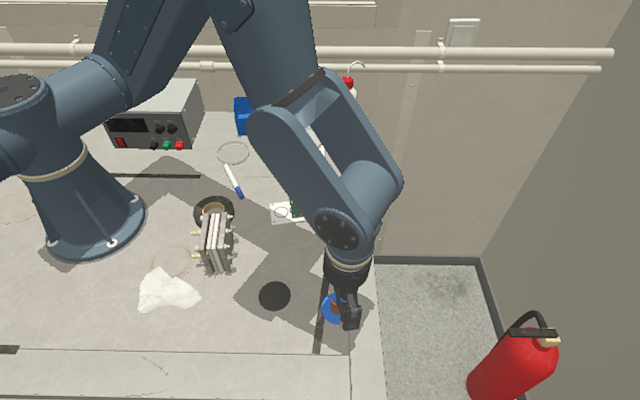

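Emit:
{"name": "jog_arm", "arguments": {"motion": [[0,0,1,0,0],[0,0,2,0,0],[0,0,3,0,0],[0,0,3,0,0],[0,0,3,0,0],[-2,2,1,0,0],[-2,3,0,0,0],[-2,3,0,0,0]]}}

```text
t: 11.7
tcp_pos: [0.4963, -0.1247, 0.1565]
tool_rot: [0.995, 0.095, -0.013, -0.0]
force: [0.2, 0.7, 0.1]
finger_gap: 0.999
```

```bash
python3 st.py; python3 look.py 7 wrist side; sed 's/\.058))/.054))/' meas.py > meas54.py; python3 meas54.py wrist7.npz side7.npz | egrep "npz|blue"
```

```text
11.7 [ 496.3 -124.7  156.5] tilt(z axis) [-0.0254 -0.002  -0.9997] yawx 10.86 F [0.17 0.67 0.07] gap 0.999 qd [ 0.403 -0.412  0.801  0.006 -0.436  0.418]
11.8 [ 0.49060104 -0.11946239  0.15535559] [ 0.99513245  0.09687487 -0.01770575 -0.00362861] [-0.46304701  0.22545552 -0.69306711] 0.9984556496176896 [-0.45307648  0.49318826  1.7805182  -0.01570977  0.90193075  0.93358548]
wrist7.npz
bluecap [(549.5, -199.6, 21.9, 22.8, [435, 141])]
blueco [(550.1, -199.3, 62.4, 62.8, [417, 130])]
side7.npz
bluecap [(548.7, -200.8, 20.8, 21.9, [337, 296]), (324.6, 355.1, 48.8, 108.4, [257, 117])]
blueco [(550.0, -197.8, 60.9, 63.5, [337, 308])]
```

View pics/wrist7.png

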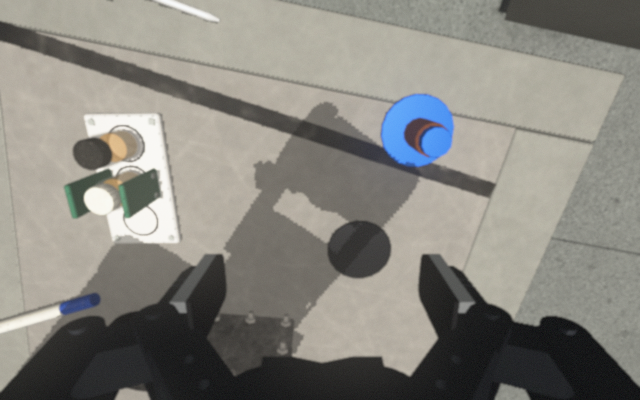

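The blue vial stands within 1 mm of its coaster's centre: cap (549.5,-199.6) against disc (550.1,-199.3). Next is the black vial.

Emit:
{"name": "jog_arm", "arguments": {"motion": [[0,2,0,0,0],[0,3.5,0,0,0],[0,3.5,0,0,0],[0,3.5,0,0,0],[0,3,0,0,0],[0,0,0,0,0],[0,0,0,0,0],[0,0,0,0,0]]}}

```text
t: 12.47
tcp_pos: [0.4932, 0.0396, 0.1614]
tool_rot: [0.995, 0.097, -0.012, -0.001]
force: [0.7, 0.1, -0.2]
finger_gap: 0.998
```

```bash
python3 st.py; python3 look.py 8 wrist; python3 - <<'E'
from h import *
from meas import pl
s=load("wrist8.npz");H=hsv(s);v=H[...,2].astype(int);P=cloud(s)
m=(v<75)&(P[...,0]>.47)&(P[...,0]<.52)&(P[...,1]>.02)&(P[...,1]<.08)&(P[...,2]>.04)&(P[...,2]<.075); print("black",pl(s,m,.058))
s=load("wrist7.npz");H=hsv(s);v=H[...,2].astype(int)
m=(v<55);m[:215]=0;m[285:]=0;m[:,:320]=0;m[:,400:]=0;print("bco",pl(s,m,.004))
E
```

```text
12.4667 [493.2  39.6 161.4] tilt(z axis) [-2.450e-02 -9.000e-04 -9.997e-01] yawx 11.12 F [ 0.74  0.15 -0.21] gap 0.998 qd [-0.001 -0.005 -0.012 -0.013 -0.001 -0.006]
12.5167 [0.49343344 0.03910716 0.16139283] [ 9.95272303e-01  9.63664887e-02 -1.20860923e-02 -6.85345245e-04] [0.45956203 0.29854843 0.45822734] 1.0045165811169192 [-0.14435761  0.46849568  1.80775341 -0.00571132  0.88915356  1.23704332]
black [(493.7, 49.9, 20.6, 22.8, [308, 187])]
bco [(427.9, -166.5, 23.8, 65.8, [352, 245])]
```

View pics/wrist8.png

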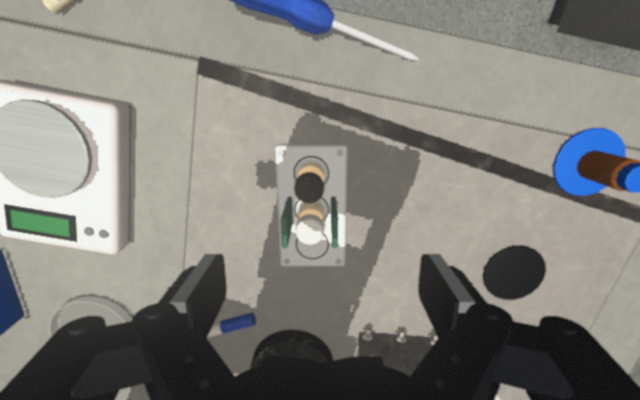

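Emit:
{"name": "jog_arm", "arguments": {"motion": [[0,0.6,-2.5,0,0],[0,0.4,-3.5,0,0],[0,0,-2.5,0,0],[0,0,0,0,0],[0,0,0,0,0],[0,0,0,0,0]]}}

```text
t: 13.02
tcp_pos: [0.4991, 0.041, 0.0768]
tool_rot: [0.996, 0.091, -0.007, 0.001]
force: [0.4, -0.6, -0.7]
finger_gap: 0.998
```

```bash
python3 st.py; python3 look.py 9 wrist; python3 - <<'E'
from h import *
from meas import pl
s=load("wrist9.npz");H=hsv(s);v=H[...,2].astype(int);P=cloud(s)
m=(v<75)&(P[...,0]>.47)&(P[...,0]<.52)&(P[...,1]>.02)&(P[...,1]<.08)&(P[...,2]>.04)&(P[...,2]<.075); print("black",pl(s,m,.058))
E
```

```text
13.0167 [499.1  41.   76.8] tilt(z axis) [-0.0139 -0.0037 -0.9999] yawx 10.45 F [ 0.4  -0.58 -0.75] gap 0.998 qd [-0.022 -0.009 -0.017 -0.002  0.013 -0.004]
13.0667 [0.49966415 0.04091278 0.07722639] [ 0.99581568  0.09115409 -0.00633033  0.00140981] [ 0.23905556  0.47812726 -0.31979758] 1.0001967216863938 [-0.13814767  0.61978764  1.85871783 -0.00900381  0.67479483  1.25714666]
black [(478.2, 27.3, 3.8, 13.6, [338, 276]), (494.5, 50.2, 22.0, 25.0, [302, 243])]
```

Emit:
{"name": "jog_arm", "arguments": {"motion": [[-0.6,0.9,-1,0.8,0],[0,0,-1,0,0],[0,0,0,0,0],[0,0,0,0,0],[0,0,0,0,0]]}}

```text
t: 13.48
tcp_pos: [0.4991, 0.0474, 0.0621]
tool_rot: [0.995, 0.097, 0.0, 0.003]
force: [-1.0, 0.2, 0.9]
finger_gap: 0.998
```

```bash
python3 st.py
```

```text
13.4833 [499.1  47.4  62.1] tilt(z axis) [ 8.0e-04 -6.2e-03 -1.0e+00] yawx 11.11 F [-1.03  0.19  0.87] gap 0.998 qd [-0.004 -0.013 -0.01  -0.     0.007  0.   ]
```

Emit:
{"name": "jog_arm", "arguments": {"motion": [[-0.4,0.2,-1.6,0,0],[-0.3,0.1,-1.5,0,0],[-0.1,0,-0.5,0,0],[0,0,0,0,0],[0,0,0,0,0]]}}

```text
t: 13.9
tcp_pos: [0.4957, 0.049, 0.0286]
tool_rot: [0.995, 0.096, 0.005, 0.004]
force: [-1.5, 0.1, 0.9]
finger_gap: 1.001
```

```bash
python3 st.py
```

```text
13.9 [495.7  49.   28.6] tilt(z axis) [ 0.0109 -0.0076 -0.9999] yawx 11.06 F [-1.48  0.08  0.9 ] gap 1.001 qd [-0.001 -0.002 -0.005  0.001  0.006 -0.001]
```

Emit:
{"name": "jog_arm", "arguments": {"motion": [[-0.1,0.05,-0.6,0,0],[-0.1,0,-0.4,0,0],[0,0,0,0,0],[0,0,0,0,0]]}}

```text
t: 14.23
tcp_pos: [0.4956, 0.0491, 0.0196]
tool_rot: [0.995, 0.096, 0.007, 0.005]
force: [-0.6, 0.7, 0.0]
finger_gap: 0.999
```

```bash
python3 st.py; python3 look.py 10 wrist
```

```text
14.2333 [495.6  49.1  19.6] tilt(z axis) [ 0.0153 -0.0082 -0.9998] yawx 11.05 F [-0.61  0.69  0.  ] gap 0.999 qd [-0.001  0.003  0.001 -0.    -0.     0.001]
14.2833 [0.4955769  0.04911333 0.01962698] [0.99532342 0.09620776 0.00721301 0.00482938] [-0.39828307 -0.31156179 -0.3000687 ] 0.9975409564145157 [-0.12214715  0.72576251  1.90783469 -0.013344    0.49185535  1.26763965]
```

View pics/wrist10.png

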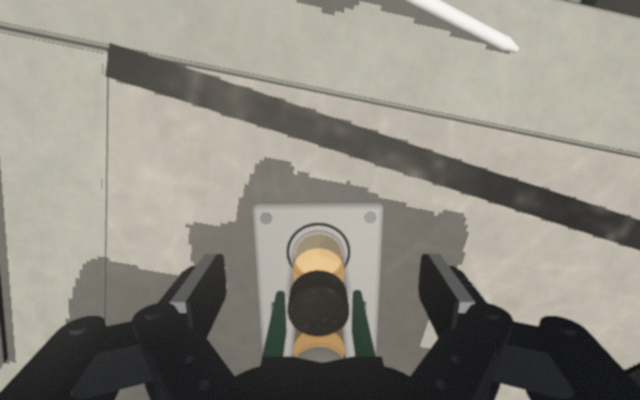

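The black cap at (318,304) is centred between the fingers, so I'm gripping.

Emit:
{"name": "jog_arm", "arguments": {"motion": [[0,0,0,0,120],[0,0,0,0,255],[0,0,0,0,255],[0,0,0,0,255],[0,0,0,0,255],[0,0,0,0,255],[0,0,0,0,255]], "squeeze": 25}}

```text
t: 14.87
tcp_pos: [0.496, 0.0492, 0.0204]
tool_rot: [0.995, 0.096, 0.008, 0.005]
force: [0.3, -0.2, 0.3]
finger_gap: 0.302
```

```bash
python3 st.py
```

```text
14.8667 [496.   49.2  20.4] tilt(z axis) [ 0.0166 -0.0083 -0.9998] yawx 11.05 F [ 0.3  -0.2   0.31] gap 0.302 qd [-0.    -0.002  0.001  0.     0.001 -0.   ]
```

Emit:
{"name": "jog_arm", "arguments": {"motion": [[0,0,1,0,255],[0,0,2,0,255],[0,0,2.5,0,255],[0,0,2.5,0,255],[0,0,2,0,255],[0,0,0,0,255],[0,0,0,0,255]]}}

```text
t: 15.45
tcp_pos: [0.4941, 0.0493, 0.1266]
tool_rot: [0.995, 0.096, 0.007, 0.005]
force: [0.0, -0.3, -1.3]
finger_gap: 0.304
```

```bash
python3 st.py; python3 look.py 11 wrist
```

```text
15.45 [494.1  49.3 126.6] tilt(z axis) [ 0.014  -0.0081 -0.9999] yawx 11.06 F [ 0.05 -0.31 -1.29] gap 0.304 qd [ 0.001 -0.051 -0.016 -0.001  0.018 -0.001]
15.5 [0.49436941 0.04929215 0.12644558] [0.99531755 0.09630791 0.0067372  0.00472986] [ 0.35616021  0.8163009  -0.15646752] 0.3019567269826641 [-0.12207744  0.51873645  1.85868839 -0.00927208  0.74898407  1.26254029]
```

View pics/wrist11.png

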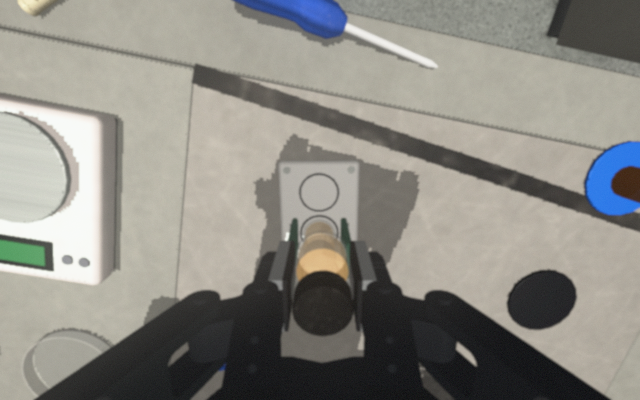

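```bash
python3 - <<'E'
from h import *
from meas import pl
for f,b in {"wrist11.npz":(265,332,500,585),"wrist8.npz":(240,302,478,550),"wrist2.npz":(200,286,530,630)}.items():
    s=load(f);H=hsv(s);v=H[...,2].astype(int)
    m=np.zeros(v.shape,bool);m[b[0]:b[1],b[2]:b[3]]=v[b[0]:b[1],b[2]:b[3]]<75
    print(f,"bco",pl(s,m,.004))
s=load("wrist11.npz")
print("ring",onplane(s,319,192,.008))
P=cloud(s)
H=hsv(s);v=H[...,2].astype(int);sa=H[...,1]
m=(v<85); m[:268]=0;m[337:]=0;m[:,:296]=0;m[:,:]&=True;m[:,350:]=0
m=cv2.morphologyEx(m.astype(np.uint8),cv2.MORPH_OPEN,np.ones((5,5)))
print("cap",pl(s,m,.1264+.0376))
E
```

```text
wrist11.npz bco [(427.3, -174.2, 60.8, 62.8, [540, 299])]
wrist8.npz bco [(427.3, -174.3, 60.6, 62.3, [513, 271])]
wrist2.npz bco [(427.0, -174.1, 61.3, 63.5, [578, 243])]
ring [0.49231452 0.04966637 0.008     ]
cap [(493.4, 48.8, 21.4, 28.4, [322, 303])]
```

Emit:
{"name": "jog_arm", "arguments": {"motion": [[-0.4,-1.4,0,0,255],[-0.8,-2.8,0,0,255],[-0.8,-2.8,0,0,255],[-0.8,-2.8,0,0,255],[-0.8,-2.8,0,0,255],[-0.8,-2.8,0,0,255],[-0.8,-2.8,0,0,255],[-0.6,-2.2,0,0,255],[-0.2,-1,0,0,255],[0,0,0,0,255]]}}

```text
t: 16.33
tcp_pos: [0.426, -0.1703, 0.1176]
tool_rot: [0.995, 0.099, 0.0, 0.0]
force: [-0.1, 0.4, -0.3]
finger_gap: 0.3
```

Emit:
{"name": "jog_arm", "arguments": {"motion": [[0,0,0,0,255],[0,0,0,0,255]]}}

```text
t: 16.5
tcp_pos: [0.4248, -0.1698, 0.116]
tool_rot: [0.995, 0.098, -0.001, -0.001]
force: [0.5, -0.1, 0.1]
finger_gap: 0.302
```

```bash
python3 st.py
```

```text
16.5 [ 424.8 -169.8  116. ] tilt(z axis) [-0.0028  0.0025 -1.    ] yawx 11.21 F [ 0.47 -0.13  0.11] gap 0.302 qd [ 0.004  0.013  0.011  0.005 -0.     0.005]
```

Emit:
{"name": "jog_arm", "arguments": {"motion": [[0.2,-0.3,-2.5,0,255],[0.2,-0.2,-3,0,255],[0,0,-2,0,255],[0,0,0,0,255],[0,0,0,0,255],[0,0,0,0,255]]}}

```text
t: 17.0
tcp_pos: [0.4303, -0.1688, 0.0388]
tool_rot: [0.995, 0.102, -0.001, -0.002]
force: [0.4, 0.4, 0.1]
finger_gap: 0.301
```

```bash
python3 st.py
```

```text
17.0 [ 430.3 -168.8   38.8] tilt(z axis) [-0.0027  0.0034 -1.    ] yawx 11.7 F [0.37 0.4  0.05] gap 0.301 qd [ 0.022 -0.007 -0.002  0.002  0.012  0.002]
```

Emit:
{"name": "jog_arm", "arguments": {"motion": [[-0.1,-0.6,-0.8,0,255],[-0.1,-0.2,-0.5,0,255],[0,0,0,0,255],[0,0,0,0,255]]}}

```text
t: 17.33
tcp_pos: [0.43, -0.1776, 0.0278]
tool_rot: [0.995, 0.103, 0.001, 0.0]
force: [-0.4, -0.3, -0.5]
finger_gap: 0.302
```

```bash
python3 st.py; python3 look.py 12 wrist
```

```text
17.3333 [ 430.  -177.6   27.8] tilt(z axis) [ 2.2e-03 -2.0e-04 -1.0e+00] yawx 11.84 F [-0.38 -0.3  -0.54] gap 0.302 qd [-0.005 -0.003  0.003 -0.    -0.003 -0.003]
17.3833 [ 0.43002879 -0.17757404  0.02788023] [9.94662504e-01 1.03175851e-01 1.08740885e-03 2.53334839e-04] [0.2731927  0.51369472 0.61541274] 0.30446005145258104 [-0.63322541  0.69529576  1.97926834  0.00242063  0.46507833  0.72868874]
```

View pics/wrist12.png

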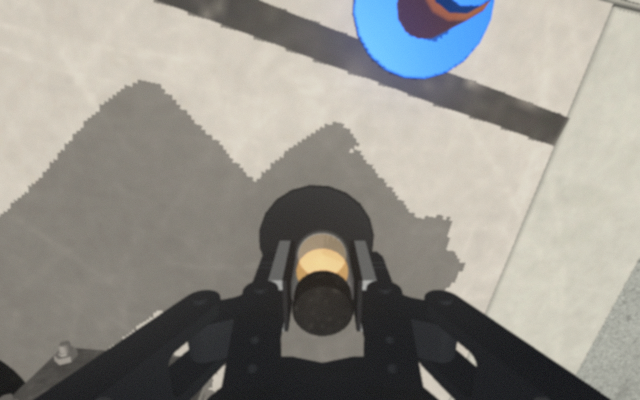

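The vial is about 2–3 mm to the −y side of the coaster centre (322 against 316 px), so I'm nudging it and lowering.

Emit:
{"name": "jog_arm", "arguments": {"motion": [[-0.1,0.3,-0.5,0,255],[0,0.1,-0.3,0,255],[0,0,-0.1,0,255],[0,0,0,0,255],[0,0,0,0,255]]}}

```text
t: 17.8
tcp_pos: [0.4291, -0.1735, 0.0188]
tool_rot: [0.995, 0.103, 0.002, 0.001]
force: [-0.2, -0.4, -0.3]
finger_gap: 0.299
```

```bash
python3 st.py
```

```text
17.8 [ 429.1 -173.5   18.8] tilt(z axis) [ 0.0035 -0.0012 -1.    ] yawx 11.81 F [-0.17 -0.43 -0.29] gap 0.299 qd [ 0.002  0.005  0.003  0.002 -0.003  0.001]
```

Emit:
{"name": "jog_arm", "arguments": {"motion": [[0,-0.1,-0.2,0,255],[0,0,-0.1,0,255],[0,0,0,0,255],[0,0,0,0,255]]}}

```text
t: 18.13
tcp_pos: [0.4293, -0.1748, 0.0165]
tool_rot: [0.995, 0.103, 0.002, 0.001]
force: [0.2, -0.7, -0.4]
finger_gap: 0.304
```

```bash
python3 st.py
```

```text
18.1333 [ 429.3 -174.8   16.5] tilt(z axis) [ 0.0042 -0.0018 -1.    ] yawx 11.83 F [ 0.17 -0.71 -0.44] gap 0.304 qd [-0.001 -0.002 -0.    -0.     0.001  0.002]
```

Emit:
{"name": "jog_arm", "arguments": {"motion": [[0,0,-0.1,0,255],[0,0,-0.1,0,255],[0,0,0,0,255]]}}

```text
t: 18.38
tcp_pos: [0.4294, -0.1749, 0.0167]
tool_rot: [0.995, 0.103, 0.003, 0.002]
force: [0.2, -0.4, -0.7]
finger_gap: 0.305
```

```bash
python3 st.py
```

```text
18.3833 [ 429.4 -174.9   16.7] tilt(z axis) [ 0.0056 -0.0028 -1.    ] yawx 11.83 F [ 0.18 -0.38 -0.67] gap 0.305 qd [ 0.001 -0.015  0.     0.001  0.008  0.   ]
```

The TCP no longer descends at the expected contact height, so I'm releasing.

Emit:
{"name": "jog_arm", "arguments": {"motion": [[0,0,0,0,165],[0,0,0,0,150],[0,0,0,0,100],[0,0,0,0,0],[0,0,0,0,0],[0,0,0,0,0],[0,0,0,0,0]]}}

```text
t: 18.97
tcp_pos: [0.4296, -0.1751, 0.0159]
tool_rot: [0.995, 0.103, 0.003, 0.002]
force: [1.0, -0.9, -0.1]
finger_gap: 1.001
```

```bash
python3 st.py
```

```text
18.9667 [ 429.6 -175.1   15.9] tilt(z axis) [ 0.0055 -0.0027 -1.    ] yawx 11.81 F [ 0.97 -0.94 -0.06] gap 1.001 qd [ 0.     0.004 -0.001 -0.001  0.     0.001]
```

Emit:
{"name": "jog_arm", "arguments": {"motion": [[0,0,1,0,0],[0,0,2,0,0],[0,0,3,0,0],[0,0,3,0,0],[0,0,3,0,0],[0,2,1,0,0],[0,3,0,0,0],[0,0,0,0,0],[0,0,0,0,0]]}}

```text
t: 19.72
tcp_pos: [0.4288, -0.1235, 0.1566]
tool_rot: [0.995, 0.102, 0.004, 0.002]
force: [-0.7, 0.3, 0.4]
finger_gap: 0.999
```

```bash
python3 st.py; python3 look.py 13 wrist side
```

```text
19.7167 [ 428.8 -123.5  156.6] tilt(z axis) [ 0.0088 -0.0036 -1.    ] yawx 11.69 F [-0.67  0.3   0.38] gap 0.999 qd [ 0.039 -0.04   0.038  0.02   0.033  0.017]
19.8167 [ 0.42815494 -0.12370093  0.15572721] [0.9948594  0.10120535 0.00318492 0.00145453] [-0.35465256  0.0007258   0.22358173] 0.9992727663924813 [-0.53396153  0.41520261  1.95213885  0.00207236  0.76739898  0.83258912]
```

View pics/wrist13.png

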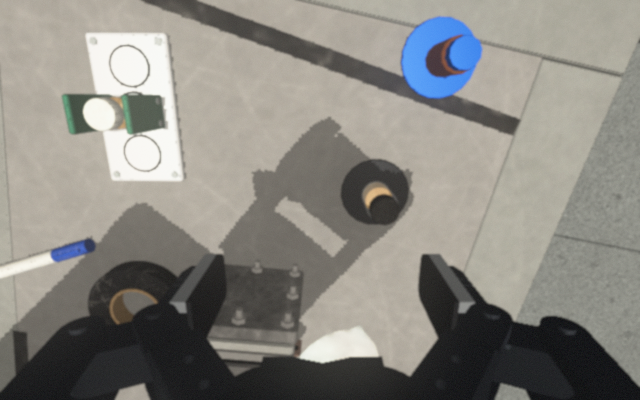

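View pics/side13.png

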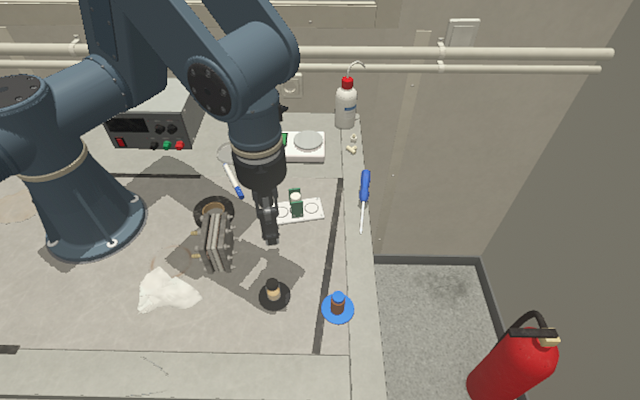

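Both vials are parked upright. Both outer rings are now visible, at (130,66) and (142,153), so I'll measure them along with the black vial's position.

```bash
python3 - <<'E'
from h import *
from meas import pl
s=load("wrist13.npz");H=hsv(s);h,sa,v=[H[...,i].astype(int) for i in range(3)]
m=(v<60);m[:155]=0;m[230:]=0;m[:,:338]=0;m[:,415:]=0
m=cv2.morphologyEx(m.astype(np.uint8),cv2.MORPH_CLOSE,np.ones((25,25)));print("coaster",pl(s,m,.004))
m=(v<42);m[:185]=0;m[228:]=0;m[:,:362]=0;m[:,403:]=0
print("cap",pl(s,m,.054), onplane(s,383,209,.054))
g=cv2.cvtColor(s["img"],cv2.COLOR_RGB2GRAY)
print("rack rings approx", onplane(s,130,66,.008), onplane(s,142.5,153.5,.008))
b=(sa<45)&(v>175);b[:,:80]=0;b[:,190:]=0;b[195:]=0
# ring: dark inside rack
for (u,w) in [(130,66),(142,153)]:
    sub=np.zeros_like(b); y0,x0=w-26,u-26; sub[y0:w+27,x0:u+27]=(v[y0:w+27,x0:u+27]<150)
    print((u,w),pl(s,sub,.008))
print("white cap", onplane(s,102.5,113,.058))
z=s["img"][20:240,60:460]; cv2.imwrite("pics/w13z.png",cv2.cvtColor(cv2.resize(z,None,fx=2,fy=2),cv2.COLOR_RGB2BGR))
E
python3 meas54.py side13.npz
```

```text
coaster [(424.7, -175.1, 55.1, 62.2, [374, 193])]
cap [] [ 0.42744947 -0.17393757  0.054     ]
rack rings approx [0.49230142 0.04964481 0.008     ] [0.42115838 0.03595349 0.008     ]
(130, 66) []
(142, 153) [(441.5, 41.2, 4.4, 37.5, [146, 128])]
white cap [0.45833406 0.04043368 0.058     ]
side13.npz
bluecap [(548.8, -200.7, 20.6, 21.8, [337, 296])]
whitecap [(455.1, 43.9, 21.5, 24.4, [294, 196])]
blackcap [(426.3, -177.6, 20.8, 23.9, [271, 283])]
blueco [(550.0, -197.8, 60.8, 63.5, [337, 308])]
blackco []
pan [(474.8, 265.1, 77.9, 79.3, [307, 139])]
rack ((479.27996826171875, 33.53849411010742), (151.68881225585938, 103.64849090576172), 10.16649341583252)
```

View pics/w13z.png

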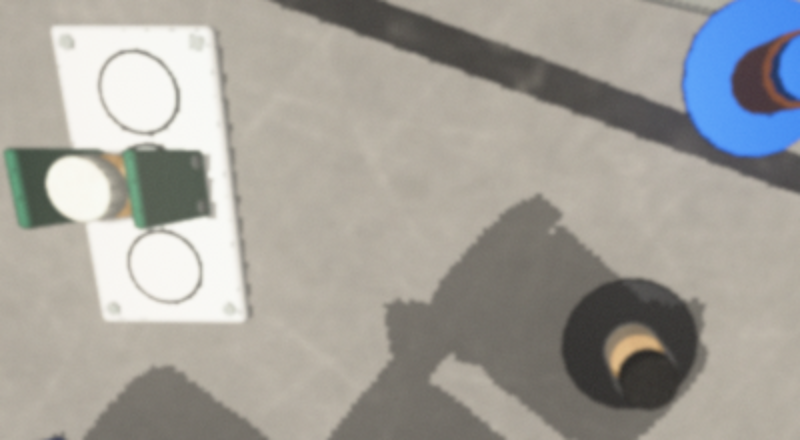

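Black is on centre to about 1 mm. The rings give a rack centre of (456.7,42.8) and 10.9° yaw. I'm now turning about 89° and moving over the white vial.

Emit:
{"name": "jog_arm", "arguments": {"motion": [[0.2,1.6,0.5,7,0],[0.2,1.6,0.3,7,0],[0.2,1.6,0,7,0],[0.2,1.6,0,7,0],[0.2,1.6,0,7,0],[0.2,1.6,0,7,0],[0.2,1.6,0,7,0],[0.2,1.6,0,7,0],[0.2,1.6,0,7,0],[0.2,1.6,0,7,0]]}}

```text
t: 20.65
tcp_pos: [0.4494, 0.0322, 0.1601]
tool_rot: [0.748, 0.664, 0.0, -0.002]
force: [-0.3, 0.6, 0.4]
finger_gap: 1.001
```

Emit:
{"name": "jog_arm", "arguments": {"motion": [[0,0,0,6,0],[0,0,0,6,0],[0,0,0,4,0],[0,0,0,0,0],[0,0,0,0,0]]}}

```text
t: 21.07
tcp_pos: [0.4496, 0.0323, 0.1574]
tool_rot: [0.642, 0.767, -0.001, -0.004]
force: [-0.2, -0.3, 0.4]
finger_gap: 0.998
```

```bash
python3 st.py
```

```text
21.0667 [449.6  32.3 157.4] tilt(z axis) [-0.0087  0.0036 -1.    ] yawx 100.11 F [-0.24 -0.32  0.41] gap 0.998 qd [-0.013  0.013 -0.003 -0.003  0.003 -0.013]
```

Emit:
{"name": "jog_arm", "arguments": {"motion": [[0.5,0.7,-2.5,1.2,0],[0.2,0.3,-3,0,0],[0,0,-1.5,0,0],[0,0,0,0,0],[0,0,0,0,0],[0,0,0,0,0]]}}

```text
t: 21.57
tcp_pos: [0.4597, 0.0392, 0.0853]
tool_rot: [0.639, 0.769, -0.001, -0.003]
force: [-0.1, 0.2, -0.2]
finger_gap: 0.997
```

```bash
python3 st.py; python3 look.py 14 wrist;python3 meas.py wrist14.npz|head -3
```

```text
21.5667 [459.7  39.2  85.3] tilt(z axis) [-0.0053  0.0025 -1.    ] yawx 100.52 F [-0.15  0.23 -0.24] gap 0.997 qd [-0.005 -0.003 -0.006 -0.001  0.008  0.009]
21.6167 [0.45995455 0.03913264 0.08557127] [ 6.39296106e-01  7.68956699e-01 -5.08617565e-04 -2.41377553e-03] [0.17409271 1.3625627  0.44040782] 1.0013409764747088 [-0.15901336  0.57194773  1.95911692  0.00274497  0.61520209 -0.34488496]
wrist14.npz
bluecap []
whitecap [(383.7, -23.3, 6.0, 8.5, [179, 305]), (551.4, 8.7, 6.3, 8.1, [464, 305]), (456.7, 43.8, 22.6, 23.7, [319, 224])]
```

View pics/wrist14.png

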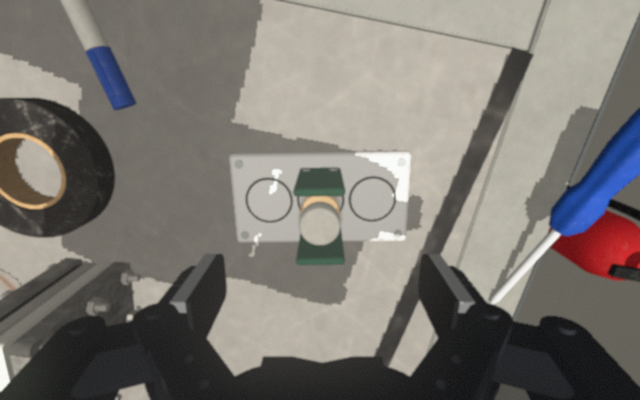

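White is at (456.7,43.8), about 4 mm to +y of the TCP. The fingers are clear of the guard walls, so I'm descending.

Emit:
{"name": "jog_arm", "arguments": {"motion": [[-0.2,0.3,-1.2,0.4,0],[-0.1,0.1,-1.3,0,0],[0,0,0,0,0],[0,0,0,0,0],[0,0,0,0,0]]}}

```text
t: 22.03
tcp_pos: [0.4609, 0.0419, 0.0652]
tool_rot: [0.638, 0.77, 0.002, 0.003]
force: [-0.3, -0.6, -0.2]
finger_gap: 1.0
```

```bash
python3 st.py
```

```text
22.0333 [460.9  41.9  65.2] tilt(z axis) [ 6.9e-03  4.0e-04 -1.0e+00] yawx 100.77 F [-0.34 -0.59 -0.2 ] gap 1.0 qd [-0.002 -0.021 -0.01   0.     0.011  0.001]
```

Emit:
{"name": "jog_arm", "arguments": {"motion": [[-0.4,0.1,-1.4,0,0],[-0.3,0,-1.6,0,0],[-0.1,0,-0.6,0,0],[0,0,0,0,0],[0,0,0,0,0]]}}

```text
t: 22.45
tcp_pos: [0.4574, 0.042, 0.0332]
tool_rot: [0.638, 0.77, 0.005, 0.008]
force: [0.2, 0.5, -0.1]
finger_gap: 1.001
```

```bash
python3 st.py
```

```text
22.45 [457.4  42.   33.2] tilt(z axis) [ 0.0188 -0.0014 -0.9998] yawx 100.72 F [ 0.15  0.5  -0.08] gap 1.001 qd [-0.002 -0.004 -0.006  0.002  0.006  0.002]
```

Emit:
{"name": "jog_arm", "arguments": {"motion": [[-0.1,0.1,-0.7,0,0],[0,0,-0.5,0,0],[0,0,0,0,0],[0,0,0,0,0]]}}

```text
t: 22.78
tcp_pos: [0.4585, 0.0428, 0.0221]
tool_rot: [0.638, 0.77, 0.007, 0.01]
force: [0.3, 0.4, 0.1]
finger_gap: 0.999
```

```bash
python3 st.py; python3 look.py 15 wrist
```

```text
22.7833 [458.5  42.8  22.1] tilt(z axis) [ 0.0236 -0.0021 -0.9997] yawx 100.71 F [0.32 0.41 0.09] gap 0.999 qd [ 0.001  0.008 -0.002  0.    -0.006  0.001]
22.8333 [0.45848339 0.04277211 0.02212401] [0.6379169  0.77001364 0.00672269 0.0097893 ] [0.75736005 0.6324089  0.43820363] 1.002148289719181 [-0.15139884  0.70399999  2.00862428  0.00369144  0.40526412 -0.34187296]
```

View pics/wrist15.png

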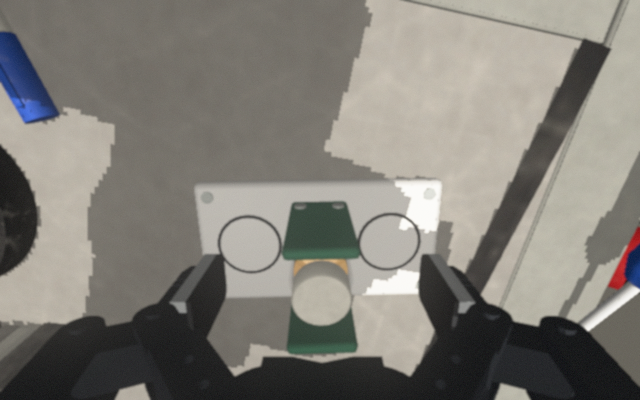

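The white cap at (321,294) is centred, so I'm gripping.

Emit:
{"name": "jog_arm", "arguments": {"motion": [[-0.1,0,-0.1,0,120],[0,0,0,0,255],[0,0,0,0,255],[0,0,0,0,255],[0,0,0,0,255],[0,0,0,0,255],[0,0,0,0,255]], "squeeze": 25}}

```text
t: 23.42
tcp_pos: [0.4577, 0.0427, 0.0217]
tool_rot: [0.638, 0.77, 0.007, 0.01]
force: [-0.2, -0.1, -0.4]
finger_gap: 0.303
```

```bash
python3 st.py
```

```text
23.4167 [457.7  42.7  21.7] tilt(z axis) [ 0.0245 -0.0023 -0.9997] yawx 100.72 F [-0.19 -0.06 -0.42] gap 0.303 qd [ 0.    -0.004 -0.    -0.001  0.001  0.001]
```

Emit:
{"name": "jog_arm", "arguments": {"motion": [[0,0,1,0,255],[0,0,2,0,255],[0,0,2.5,0,255],[0,0,2.5,0,255],[0,0,2.5,0,255],[0,0,1.5,0,255],[0,0,0,0,255],[0,0,0,0,255],[0,0,0,0,255]]}}

```text
t: 24.17
tcp_pos: [0.4552, 0.043, 0.1448]
tool_rot: [0.638, 0.77, 0.006, 0.008]
force: [-0.8, -0.4, -0.7]
finger_gap: 0.301
```

```bash
python3 st.py; python3 look.py 16 wrist
```

```text
24.1667 [455.2  43.  144.8] tilt(z axis) [ 0.02   -0.0016 -0.9998] yawx 100.7 F [-0.82 -0.42 -0.68] gap 0.301 qd [-0.002  0.008  0.013 -0.001 -0.009 -0.001]
24.2167 [0.45488512 0.0430211  0.14443189] [0.63808737 0.76990595 0.00548515 0.00769671] [ 0.36277872  1.0162515  -0.17675298] 0.30391033742179213 [-0.15209508  0.44487599  1.9440539   0.00223353  0.73382048 -0.34043864]
```

View pics/wrist16.png

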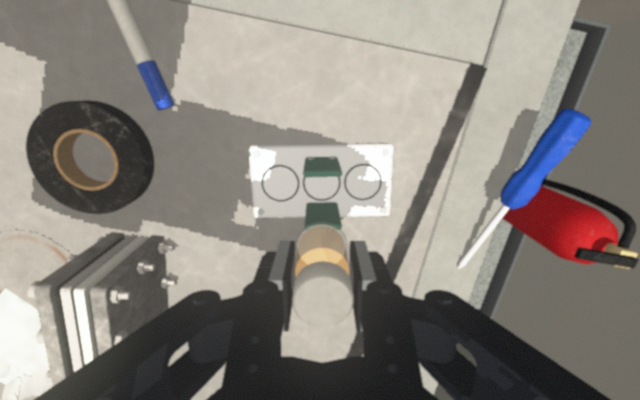

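The white vial is held and all three rings are empty, at (280,182), (321,182) and (362,182). I'm carrying it to the pan.

Emit:
{"name": "jog_arm", "arguments": {"motion": [[0.1,1.4,0,0,255],[0.3,2.8,0,0,255],[0.3,2.8,0,0,255],[0.3,2.8,0,0,255],[0.3,2.8,0,0,255],[0.3,2.8,0,0,255],[0.2,2.4,0,0,255],[0,1,0,0,255],[0,0,0,0,255],[0,0,0,0,255]]}}

```text
t: 25.05
tcp_pos: [0.4657, 0.2367, 0.1293]
tool_rot: [0.64, 0.768, -0.005, -0.002]
force: [-0.6, -1.0, -0.9]
finger_gap: 0.301
```

```bash
python3 st.py; python3 look.py 17 wrist
```

```text
25.05 [465.7 236.7 129.3] tilt(z axis) [-0.0087 -0.0057 -0.9999] yawx 100.43 F [-0.63 -1.04 -0.85] gap 0.301 qd [ 0.012  0.025  0.007  0.001 -0.002 -0.   ]
25.1 [0.46545786 0.23632015 0.1292767 ] [ 0.64024241  0.76815361 -0.0051649  -0.00173586] [-0.27004698 -0.312041   -0.05593137] 0.3034830562528295 [ 0.25736567  0.54566753  1.77689634 -0.00428683  0.82946227  0.07913294]
```

View pics/wrist17.png

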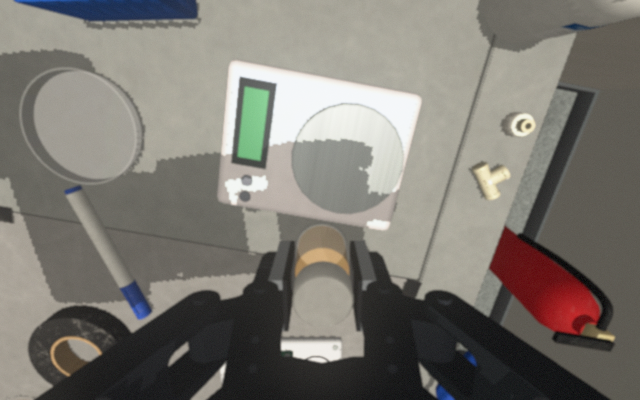

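```bash
python3 - <<'E'
from h import *
from meas import pl
s=load("wrist17.npz")
pts=np.array([(292,158),(404,158),(348,103),(348,213),(309,120),(388,119),(309,197),(387,196)])
q=onplane(s,pts[:,0],pts[:,1],.042)[:,:2]*1000
print(cv2.fitEllipse(q.astype(np.float32)), onplane(s,348,158,.042))
P=cloud(s);x,y,z=P[...,0],P[...,1],P[...,2]
m=(z>.037)&(z<.05)&(x>.42)&(x<.53)&(y>.2)&(y<.32); m=cv2.morphologyEx(m.astype(np.uint8),cv2.MORPH_OPEN,np.ones((3,3)));print(pl(s,m,.042))
E
```

```text
((477.27960205078125, 268.2767639160156), (78.10295867919922, 78.43531799316406), 80.23853302001953) [0.47691421 0.2701072  0.042     ]
[(476.4, 267.7, 78.3, 78.5, [346, 157])]
```

Emit:
{"name": "jog_arm", "arguments": {"motion": [[0.4,1.2,-1,0,255],[0.4,1.2,-2,0,255],[0.2,0.5,-2,0,255],[0,0,0,0,255],[0,0,0,0,255],[0,0,0,0,255]]}}

```text
t: 25.6
tcp_pos: [0.4752, 0.2576, 0.0772]
tool_rot: [0.644, 0.765, -0.008, -0.002]
force: [-0.3, -0.4, -0.3]
finger_gap: 0.301
```

```bash
python3 st.py
```

```text
25.6 [475.2 257.6  77.2] tilt(z axis) [-0.014  -0.0092 -0.9999] yawx 99.85 F [-0.28 -0.41 -0.29] gap 0.301 qd [-0.023 -0.01   0.007 -0.004  0.009 -0.006]
```

Emit:
{"name": "jog_arm", "arguments": {"motion": [[0.1,0.8,-0.6,0,255],[0,0.2,-0.5,0,255],[0,0,0,0,255],[0,0,0,0,255]]}}

```text
t: 25.93
tcp_pos: [0.4777, 0.2666, 0.0682]
tool_rot: [0.645, 0.764, -0.006, -0.001]
force: [1.0, 0.6, -0.1]
finger_gap: 0.307
```

```bash
python3 st.py; python3 look.py 18 wrist side
```

```text
25.9333 [477.7 266.6  68.2] tilt(z axis) [-0.0103 -0.0083 -0.9999] yawx 99.66 F [ 1.03  0.6  -0.07] gap 0.307 qd [ 0.001 -0.001  0.001 -0.     0.     0.002]
26.0333 [0.47760042 0.26658421 0.06821882] [ 0.64503226  0.76412596 -0.00656438 -0.00134541] [-0.71534479 -0.46441456 -0.25201474] 0.3022452077609294 [ 0.30735532  0.6723924   1.74689865 -0.00704497  0.73485578  0.14398442]
```

View pics/wrist18.png

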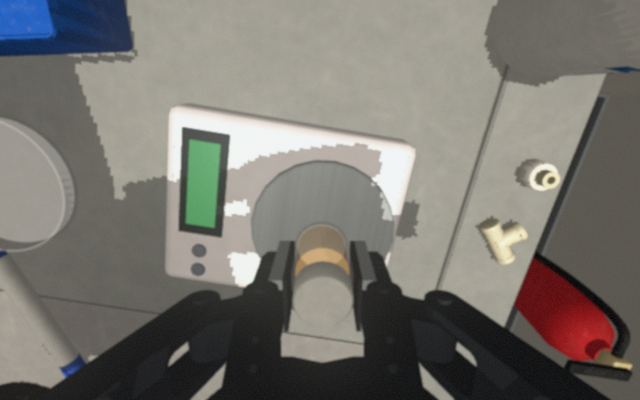

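```bash
python3 - <<'E'
from h import *
s=load("wrist18.npz")
pts=np.array([(252,215),(395,215),(323,160),(270,177),(375,177),(258,197)])
q=onplane(s,pts[:,0],pts[:,1],.042)[:,:2]*1000; print(q.round(1))
from scipy.optimize import least_squares
r=least_squares(lambda p:np.hypot(q[:,0]-p[0],q[:,1]-p[1])-40,[475,265]);print(r.x,r.fun)
E
```

```text
[[437.6 270.9]
 [514.4 284.3]
 [470.7 307.5]
 [444.7 293.8]
 [499.1 303.3]
 [439.7 281.7]]
[477.37423544 269.08024125] [-0.14948949  0.00354722 -0.96072398  1.00176308  0.49651361 -0.22651918]
```

Emit:
{"name": "jog_arm", "arguments": {"motion": [[0,0,-0.5,0,255],[0,0,-0.4,0,255],[0,0,-0.2,0,255],[0,0,0,0,255],[0,0,0,0,255]]}}

```text
t: 26.45
tcp_pos: [0.4776, 0.2667, 0.0566]
tool_rot: [0.645, 0.764, -0.006, -0.001]
force: [0.6, -0.0, -0.3]
finger_gap: 0.305
```

```bash
python3 st.py
```

```text
26.45 [477.6 266.7  56.6] tilt(z axis) [-0.0098 -0.0081 -0.9999] yawx 99.69 F [ 0.63 -0.02 -0.27] gap 0.305 qd [-0.002  0.009  0.002 -0.001 -0.002  0.001]
```

Emit:
{"name": "jog_arm", "arguments": {"motion": [[0,0,-0.1,0,255],[0,0,-0.1,0,255],[0,0,0,0,255],[0,0,0,0,255]]}}

```text
t: 26.78
tcp_pos: [0.478, 0.2668, 0.0564]
tool_rot: [0.645, 0.764, -0.006, -0.001]
force: [-1.3, 0.2, -0.0]
finger_gap: 0.304
```

```bash
python3 st.py
```

```text
26.7833 [478.  266.8  56.4] tilt(z axis) [-0.0086 -0.0079 -0.9999] yawx 99.7 F [-1.28  0.16 -0.05] gap 0.304 qd [ 0.001 -0.004 -0.001  0.002  0.002  0.001]
```

It has stopped at the expected contact height (edge contact), so I'm releasing.

Emit:
{"name": "jog_arm", "arguments": {"motion": [[0,0,0,0,165],[0,0,0,0,150],[0,0,0,0,100],[0,0,0,0,0],[0,0,0,0,0],[0,0,0,0,0],[0,0,0,0,0]]}}

```text
t: 27.37
tcp_pos: [0.478, 0.2668, 0.0559]
tool_rot: [0.645, 0.764, -0.006, -0.001]
force: [0.9, 0.4, -0.7]
finger_gap: 1.0
```

```bash
python3 st.py; python3 look.py 19 wrist
```

```text
27.3667 [478.  266.8  55.9] tilt(z axis) [-0.0088 -0.0079 -0.9999] yawx 99.69 F [ 0.85  0.39 -0.74] gap 1.0 qd [-0.001  0.001 -0.     0.001  0.001  0.001]
27.4167 [0.47798551 0.26683082 0.05586028] [ 0.64483035  0.76430263 -0.00588347 -0.00082989] [0.56955253 0.05397993 0.08796616] 1.0015858739247618 [ 0.30765702  0.69374339  1.75183608 -0.00749757  0.70686719  0.14422069]
```

View pics/wrist19.png

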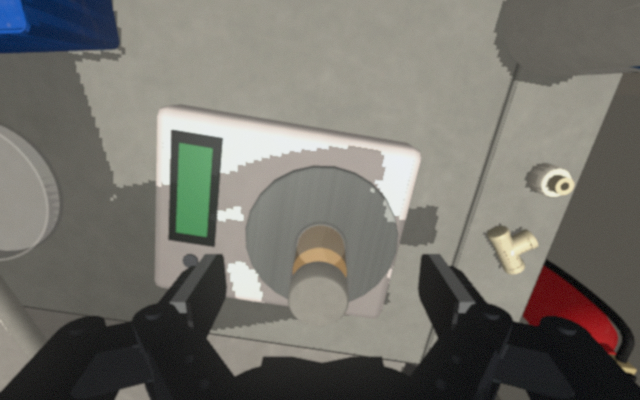

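Emit:
{"name": "jog_arm", "arguments": {"motion": [[0,0,1,0,0],[0,0,2,0,0],[0,0,3,0,0],[0,0,3,0,0],[0,-1,2,-5,0],[0,-3,0,-7,0],[0,-3,0,-7,0],[0,0,0,0,0],[0,0,0,0,0]]}}

```text
t: 28.17
tcp_pos: [0.4778, 0.1953, 0.1765]
tool_rot: [0.766, 0.643, -0.002, -0.002]
force: [0.5, 0.1, 0.1]
finger_gap: 1.0
```

```bash
python3 st.py; python3 look.py 20 wrist side; sed 's/\.058))/.092))/;s/&(z>.053)/\&(z>.08)/;s/roi=(x>.36)&(x<.56)&(y>-.03)&(y<.1)/roi=(x>.4)\&(x<.56)\&(y>.2)\&(y<.34)/' meas.py > meas92.py; python3 meas92.py wrist20.npz side20.npz | egrep "npz|white|pan"
```

```text
28.1667 [477.8 195.3 176.5] tilt(z axis) [-5.8e-03 -9.0e-04 -1.0e+00] yawx 80.01 F [0.55 0.13 0.05] gap 1.0 qd [-0.043 -0.03   0.01  -0.026  0.01   0.017]
28.2667 [0.47762891 0.19603757 0.17594534] [ 0.76537729  0.64357349 -0.00284952 -0.00162838] [ 0.98037131 -0.40669108 -0.04975112] 0.9975341764347061 [ 1.72815583e-01  4.63529525e-01  1.75574684e+00 -5.88279490e-05
  9.28880099e-01  3.45322169e-01]
wrist20.npz
whitecap [(349.1, 126.7, 6.5, 9.1, [180, 306]), (476.5, 266.8, 22.5, 22.9, [302, 99])]
pan [(476.5, 267.7, 78.4, 78.5, [305, 95])]
side20.npz
whitecap [(474.6, 261.3, 23.9, 30.7, [306, 125])]
pan [(474.8, 262.7, 75.6, 77.8, [307, 140])]
```

View pics/wrist20.png

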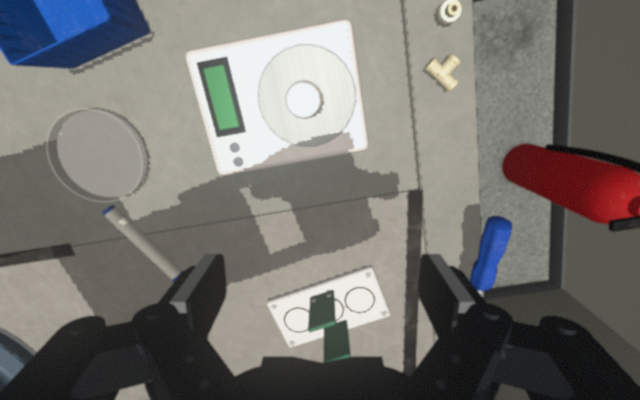

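White is within 1 mm of the pan centre. Next, back to the black vial.

Emit:
{"name": "jog_arm", "arguments": {"motion": [[-0.3,-2.5,0,-7,0],[-0.5,-3.6,0,-7,0],[-0.5,-3.6,0,-7,0],[-0.5,-3.6,0,-7,0],[-0.5,-3.6,0,-7,0],[-0.5,-3.6,0,-7,0],[-0.5,-3.6,0,-7,0],[-0.5,-3.6,0,-7,0],[-0.5,-3.6,0,-7,0],[-0.5,-3,0,-5,0]]}}

```text
t: 29.1
tcp_pos: [0.4303, -0.1452, 0.1748]
tool_rot: [0.995, 0.096, 0.001, -0.003]
force: [0.9, -0.3, 0.7]
finger_gap: 1.001
```

Emit:
{"name": "jog_arm", "arguments": {"motion": [[0,0,0,0,0],[0,0,0,0,0],[0,0,0,0,0]]}}

```text
t: 29.35
tcp_pos: [0.4319, -0.1501, 0.1743]
tool_rot: [0.996, 0.094, 0.002, -0.002]
force: [-0.3, -0.0, -0.6]
finger_gap: 1.004
```

```bash
python3 st.py
```

```text
29.35 [ 431.9 -150.1  174.3] tilt(z axis) [ 0.0028  0.0049 -1.    ] yawx 10.74 F [-0.27 -0.01 -0.61] gap 1.004 qd [ 0.012  0.006  0.004  0.012  0.014 -0.005]
```

Emit:
{"name": "jog_arm", "arguments": {"motion": [[-0.1,-0.9,-1.5,0,0],[-0.1,-0.9,-3,0,0],[-0.1,-0.7,-3,0,0],[0,0,-1.5,0,0],[0,0,0,0,0],[0,0,0,0,0],[0,0,0,0,0]]}}

```text
t: 29.93
tcp_pos: [0.4331, -0.1654, 0.0824]
tool_rot: [0.994, 0.106, 0.003, -0.002]
force: [-0.7, 0.1, 0.3]
finger_gap: 1.001
```

```bash
python3 st.py
```

```text
29.9333 [ 433.1 -165.4   82.4] tilt(z axis) [ 0.0055  0.0056 -1.    ] yawx 12.13 F [-0.69  0.07  0.3 ] gap 1.001 qd [ 0.028 -0.007 -0.001  0.001  0.011 -0.002]
```

Emit:
{"name": "jog_arm", "arguments": {"motion": [[-0.2,-0.8,-0.8,-0.5,0],[-0.1,-0.3,-0.8,0,0],[0,0,0,0,0],[0,0,0,0,0]]}}

```text
t: 30.27
tcp_pos: [0.4323, -0.1768, 0.0681]
tool_rot: [0.995, 0.103, 0.006, -0.0]
force: [-0.1, -0.0, -0.7]
finger_gap: 1.003
```

```bash
python3 st.py;python3 look.py 21 wrist
```

```text
30.2667 [ 432.3 -176.8   68.1] tilt(z axis) [ 0.0112  0.0016 -0.9999] yawx 11.86 F [-0.09 -0.   -0.71] gap 1.003 qd [-0.007  0.006  0.    -0.001 -0.007 -0.006]
30.3167 [ 0.43225208 -0.17679776  0.06814083] [ 9.94638295e-01  1.03261109e-01  5.63507316e-03 -2.28599217e-04] [0.03230873 0.87311721 0.20416139] 0.9967017612451198 [-0.6334105   0.60905324  1.96519767  0.01491017  0.55935227  0.7178852 ]
```

View pics/wrist21.png

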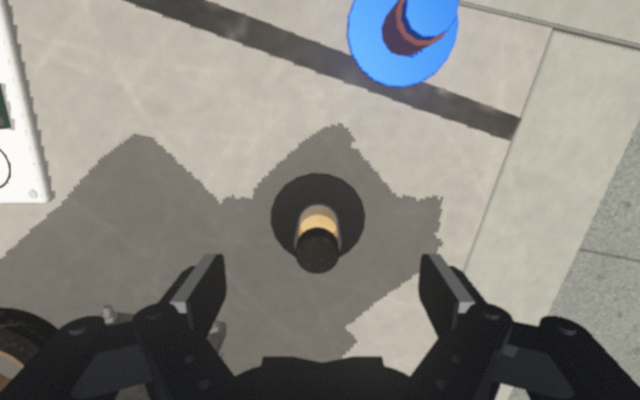

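Emit:
{"name": "jog_arm", "arguments": {"motion": [[-0.1,0.1,-1.5,0,0],[-0.1,0.1,-1.7,0,0],[-0.1,0,-1.2,0,0],[0,0,0,0,0],[0,0,0,0,0]]}}

```text
t: 30.73
tcp_pos: [0.431, -0.1768, 0.0251]
tool_rot: [0.995, 0.103, 0.008, 0.002]
force: [0.0, 0.0, 0.8]
finger_gap: 1.0
```

```bash
python3 st.py
```

```text
30.7333 [ 431.  -176.8   25.1] tilt(z axis) [ 0.0169 -0.0025 -0.9999] yawx 11.78 F [0.03 0.   0.76] gap 1.0 qd [-0.004  0.014  0.002  0.001  0.001 -0.001]
```

Emit:
{"name": "jog_arm", "arguments": {"motion": [[-0.1,0.15,-0.5,0,0],[0,0.1,-0.4,0,0],[0,0,0,0,0],[0,0,0,0,0]]}}

```text
t: 31.07
tcp_pos: [0.4311, -0.175, 0.0173]
tool_rot: [0.995, 0.102, 0.01, 0.003]
force: [0.7, 0.0, -0.7]
finger_gap: 0.999
```

```bash
python3 st.py
```

```text
31.0667 [ 431.1 -175.    17.3] tilt(z axis) [ 0.02   -0.0048 -0.9998] yawx 11.76 F [ 0.66  0.03 -0.67] gap 0.999 qd [ 0.003 -0.002  0.001  0.002 -0.001 -0.002]
```

Emit:
{"name": "jog_arm", "arguments": {"motion": [[-0.1,0,0,0,120],[0,0,0,0,255],[0,0,0,0,255],[0,0,0,0,255],[0,0,0,0,255],[0,0,0,0,255],[0,0,0,0,255]], "squeeze": 25}}

```text
t: 31.65
tcp_pos: [0.4308, -0.1753, 0.0186]
tool_rot: [0.995, 0.103, 0.011, 0.004]
force: [0.5, -0.0, -0.4]
finger_gap: 0.301
```

```bash
python3 st.py
```

```text
31.65 [ 430.8 -175.3   18.6] tilt(z axis) [ 0.0221 -0.0062 -0.9997] yawx 11.78 F [ 0.47 -0.01 -0.41] gap 0.301 qd [ 0.    -0.001  0.002  0.     0.001  0.001]
```

Emit:
{"name": "jog_arm", "arguments": {"motion": [[0,0,1,0,255],[0,0,2,0,255],[0,0,2.5,0,255],[0,0,2.5,0,255],[0,0,2.5,0,255],[0,0,1.5,0,255],[0,0,0,0,255],[0,0,0,0,255]]}}

```text
t: 32.32
tcp_pos: [0.4287, -0.1741, 0.1463]
tool_rot: [0.995, 0.102, 0.01, 0.004]
force: [-0.0, 0.1, 0.2]
finger_gap: 0.299
```

```bash
python3 st.py
```

```text
32.3167 [ 428.7 -174.1  146.3] tilt(z axis) [ 0.0202 -0.0051 -0.9998] yawx 11.76 F [-0.03  0.13  0.25] gap 0.299 qd [ 0.002 -0.042 -0.008 -0.001  0.014  0.002]
```

Emit:
{"name": "jog_arm", "arguments": {"motion": [[0.4,1.4,0,0,255],[0.8,2.8,0,0,255],[0.8,2.8,0,0,255],[0.8,2.8,0,0,255],[0.8,2.8,0,0,255],[0.8,2.8,0,0,255],[0.8,2.8,0,0,255],[0.8,2.4,0,0,255],[0.2,1,0,0,255],[0,0,0,0,255]]}}

```text
t: 33.15
tcp_pos: [0.4867, 0.0508, 0.1367]
tool_rot: [0.995, 0.099, 0.002, 0.002]
force: [0.0, 0.4, 0.2]
finger_gap: 0.302
```

Emit:
{"name": "jog_arm", "arguments": {"motion": [[0,0,0,0,255],[0,0,0,0,255],[0,0,0,0,255]]}}

```text
t: 33.4
tcp_pos: [0.4845, 0.0505, 0.1342]
tool_rot: [0.995, 0.1, -0.001, 0.001]
force: [-0.1, 0.8, 0.1]
finger_gap: 0.304
```

```bash
python3 st.py
```

```text
33.4 [484.5  50.5 134.2] tilt(z axis) [-0.0013 -0.0026 -1.    ] yawx 11.45 F [-0.05  0.81  0.09] gap 0.304 qd [-0.016  0.009  0.01  -0.005 -0.003 -0.005]
```

Emit:
{"name": "jog_arm", "arguments": {"motion": [[0.6,-0.1,-1.5,0,255],[0.6,0,-1.5,0,255],[0.2,0,-0.5,0,255],[0,0,0,0,255],[0,0,0,0,255],[0,0,0,0,255]]}}

```text
t: 33.9
tcp_pos: [0.4978, 0.044, 0.0983]
tool_rot: [0.995, 0.095, -0.002, 0.001]
force: [0.8, 0.2, 0.0]
finger_gap: 0.303
```

```bash
python3 st.py; python3 look.py 22 wrist
```

```text
33.9 [497.8  44.   98.3] tilt(z axis) [-0.0028 -0.0032 -1.    ] yawx 10.96 F [0.78 0.16 0.05] gap 0.303 qd [-0.013 -0.007  0.003  0.     0.008 -0.001]
33.95 [0.4978829  0.04398762 0.09841371] [ 0.99542534  0.09552028 -0.0013847   0.00153282] [ 0.77119485 -0.1388231  -0.37688313] 0.2997766708921135 [-0.1336254   0.57671567  1.85820662 -0.00555424  0.70867813  1.25005878]
```

View pics/wrist22.png

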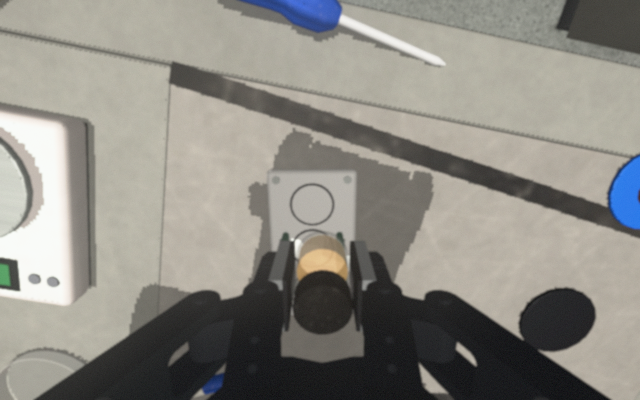

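The ring at (312,205) lies about 5 mm to +y of the vial. That matches the TCP reading, so I'm correcting.

Emit:
{"name": "jog_arm", "arguments": {"motion": [[0,0.5,-1,0,255],[0,0.1,-1,0,255],[0,0,0,0,255],[0,0,0,0,255],[0,0,0,0,255]]}}

```text
t: 34.37
tcp_pos: [0.4978, 0.0508, 0.0777]
tool_rot: [0.995, 0.096, -0.0, 0.002]
force: [-0.2, 0.6, -0.5]
finger_gap: 0.299
```

```bash
python3 st.py; python3 look.py 23 wrist; python3 - <<'E'
E
```

```text
34.3667 [497.8  50.8  77.7] tilt(z axis) [-6.0e-04 -3.5e-03 -1.0e+00] yawx 10.98 F [-0.2   0.57 -0.46] gap 0.299 qd [ 0.004  0.004  0.001 -0.001 -0.003  0.001]
34.4167 [0.49782874 0.05076467 0.07785071] [ 9.95417205e-01  9.56113095e-02 -3.63980483e-04  1.71281235e-03] [ 0.58632038 -0.28755246  0.04226366] 0.3000665122256085 [-0.11992864  0.61516069  1.86952897 -0.00573492  0.6568889   1.26389366]
```

View pics/wrist23.png

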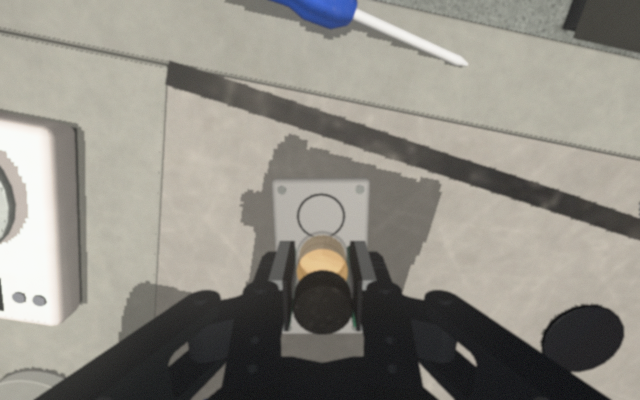

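Emit:
{"name": "jog_arm", "arguments": {"motion": [[0,-0.1,-1.2,0,255],[0,0,-1.5,0,255],[0,0,-1,0,255],[0,0,0,0,255],[0,0,0,0,255],[0,0,0,0,255]]}}

```text
t: 34.92
tcp_pos: [0.4994, 0.0499, 0.0409]
tool_rot: [0.995, 0.096, 0.002, 0.002]
force: [0.1, -0.2, 0.5]
finger_gap: 0.306
```

```bash
python3 st.py
```

```text
34.9167 [499.4  49.9  40.9] tilt(z axis) [ 0.0035 -0.004  -1.    ] yawx 11.03 F [ 0.06 -0.16  0.55] gap 0.306 qd [-0.    -0.005 -0.004  0.002  0.003 -0.001]
```

Emit:
{"name": "jog_arm", "arguments": {"motion": [[-0.2,-0.1,-0.6,0,255],[-0.1,0,-0.5,0,255],[0,0,0,0,255],[0,0,0,0,255]]}}

```text
t: 35.25
tcp_pos: [0.4972, 0.0487, 0.0304]
tool_rot: [0.995, 0.096, 0.003, 0.003]
force: [0.4, -0.8, -0.2]
finger_gap: 0.307
```

```bash
python3 st.py; python3 look.py 24 wrist side
```

```text
35.25 [497.2  48.7  30.4] tilt(z axis) [ 0.0067 -0.0044 -1.    ] yawx 11.04 F [ 0.37 -0.77 -0.18] gap 0.307 qd [-0.001  0.006  0.007  0.001 -0.007  0.   ]
35.35 [0.49729548 0.04869592 0.03048926] [0.99536123 0.09612261 0.00316978 0.00253177] [ 0.57848959 -0.75646046 -0.2526628 ] 0.3061882288680392 [-0.12423939  0.70580988  1.89493357 -0.00698828  0.53356625  1.26001681]
```

View pics/wrist24.png

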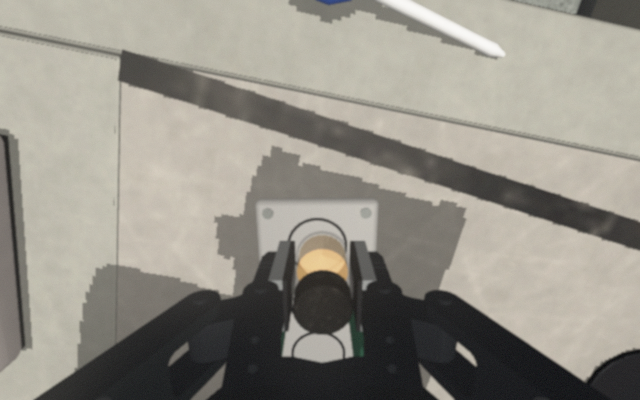

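The ring centre at column ~317 against the vial at 322 shows a ~2 mm +y correction is due. The jaws shifted the vial that much at first grasp. I'm applying it and lowering.

Emit:
{"name": "jog_arm", "arguments": {"motion": [[0,0.2,-0.3,0,255],[0,0,-0.1,0,255],[0,0,0,0,255],[0,0,0,0,255]]}}

```text
t: 35.68
tcp_pos: [0.4978, 0.0509, 0.0265]
tool_rot: [0.995, 0.096, 0.004, 0.003]
force: [-0.3, 0.8, 0.0]
finger_gap: 0.302
```

```bash
python3 st.py; python3 look.py 25 wrist; python3 -c "
import cv2
i=cv2.imread('pics/wrist25.png')[190:380,220:420];j=cv2.imread('pics/wrist10.png')[190:380,220:420]
cv2.imwrite('pics/c25.png',cv2.resize(cv2.hconcat([i,j]),None,fx=2,fy=2,interpolation=2))"
```

```text
35.6833 [497.8  50.9  26.5] tilt(z axis) [ 0.008  -0.0046 -1.    ] yawx 11.03 F [-0.33  0.79  0.02] gap 0.302 qd [ 0.     0.003 -0.    -0.    -0.003 -0.   ]
35.7333 [0.49780149 0.05088509 0.02652376] [0.99535372 0.09617492 0.00377086 0.00267138] [ 0.10725667 -0.35102368 -0.22653453] 0.30324526682754993 [-0.1196293   0.71396609  1.89502076 -0.0071989   0.52410557  1.26473465]
```

View pics/c25.png

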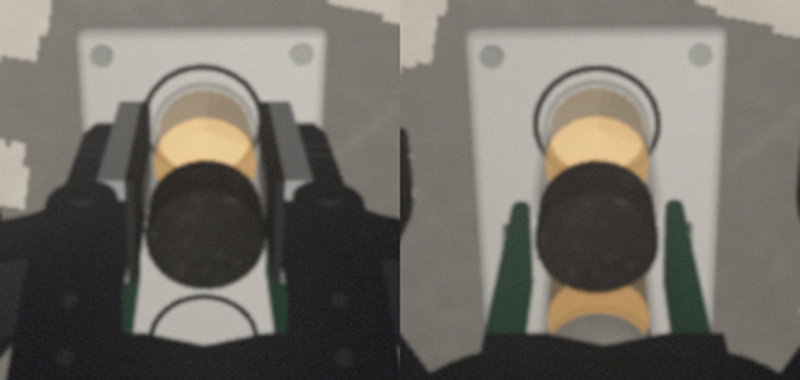

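Emit:
{"name": "jog_arm", "arguments": {"motion": [[-0.05,0,-0.25,0,255],[0,0,-0.15,0,255],[0,0,0,0,255],[0,0,0,0,255]]}}

```text
t: 36.07
tcp_pos: [0.4976, 0.0509, 0.0225]
tool_rot: [0.995, 0.096, 0.004, 0.003]
force: [0.1, 0.4, 0.5]
finger_gap: 0.301
```

```bash
python3 st.py; python3 look.py 26 wrist; python3 -c "
import cv2
i=cv2.imread('pics/wrist26.png')[190:380,220:420];j=cv2.imread('pics/wrist10.png')[190:380,220:420]
cv2.imwrite('pics/c26.png',cv2.resize(cv2.hconcat([i,j]),None,fx=2,fy=2,interpolation=2))"
```

```text
36.0667 [497.6  50.9  22.5] tilt(z axis) [ 0.0089 -0.0047 -0.9999] yawx 11.04 F [0.13 0.37 0.54] gap 0.301 qd [-0.    -0.001 -0.003 -0.    -0.002  0.002]
36.1167 [0.49757906 0.05089561 0.02251818] [0.99535202 0.09617227 0.00420516 0.00274992] [-0.93588349 -0.51630785  0.43852696] 0.30455181015404265 [-0.11968247  0.72178297  1.89718591 -0.00726968  0.51324135  1.26478544]
```

View pics/c26.png

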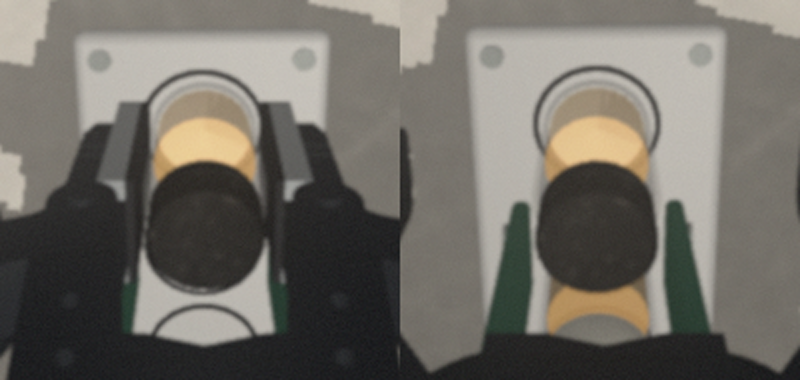

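The picture now matches the original (right half). The height is at contact, so I'm releasing.

Emit:
{"name": "jog_arm", "arguments": {"motion": [[0,0,0,0,165],[0,0,0,0,150],[0,0,0,0,100],[0,0,0,0,0],[0,0,0,0,0],[0,0,0,0,0],[0,0,0,0,0]]}}

```text
t: 36.7
tcp_pos: [0.4976, 0.0508, 0.0224]
tool_rot: [0.995, 0.096, 0.004, 0.003]
force: [0.3, 0.1, -0.5]
finger_gap: 1.001
```

```bash
python3 st.py; python3 look.py 27 wrist; python3 -c "
import cv2
i=cv2.imread('pics/wrist27.png')[190:380,220:420];j=cv2.imread('pics/wrist10.png')[190:380,220:420]
cv2.imwrite('pics/c27.png',cv2.resize(cv2.hconcat([i,j]),None,fx=2,fy=2,interpolation=2))"
```

```text
36.7 [497.6  50.8  22.4] tilt(z axis) [ 0.0089 -0.0047 -0.9999] yawx 11.03 F [ 0.35  0.07 -0.5 ] gap 1.001 qd [-0.001  0.    -0.    -0.    -0.001  0.001]
36.75 [0.49762844 0.05079652 0.02240848] [0.99535701 0.0961187  0.00423295 0.00277316] [0.34560529 0.31570634 0.10767403] 0.9986931905719452 [-0.1198523   0.72201583  1.89715429 -0.00733912  0.51297566  1.26478438]
```

View pics/c27.png

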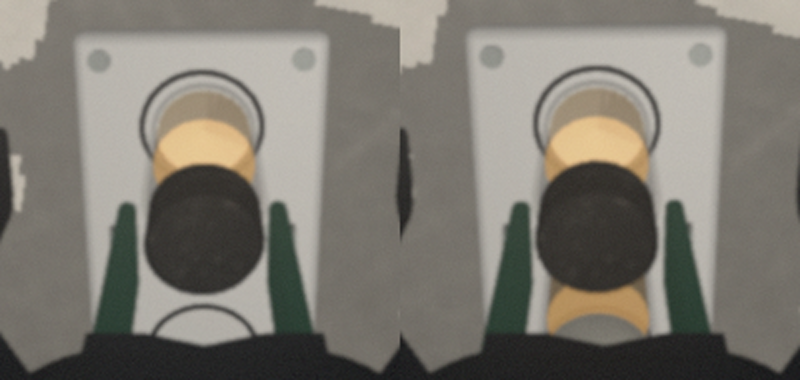

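Black is back, concentric with its ring as at the start. Next I'm retreating to fetch blue.

Emit:
{"name": "jog_arm", "arguments": {"motion": [[0,0,1,0,0],[0,0,2,0,0],[0,0,3,0,0],[0,0,3,0,0],[0,0,3,0,0],[0,-1,1,0,0],[0.5,-2.5,0,0,0],[0.5,-2.5,0,0,0],[0.5,-2.5,0,0,0],[0.5,-2.5,0,0,0]]}}

```text
t: 37.58
tcp_pos: [0.5139, -0.0576, 0.1655]
tool_rot: [0.995, 0.101, 0.005, 0.003]
force: [0.2, -0.5, 0.0]
finger_gap: 1.003
```

Emit:
{"name": "jog_arm", "arguments": {"motion": [[0.6,-3,0,0,0],[0.6,-3,0,0,0],[0.6,-3,0,0,0],[0.6,-3,0,0,0],[0.5,-1.5,0,0,0],[0,0,0,0,0],[0,0,0,0,0],[0,0,0,0,0]]}}

```text
t: 38.25
tcp_pos: [0.5429, -0.2038, 0.1722]
tool_rot: [0.995, 0.098, 0.007, 0.005]
force: [-0.3, 0.1, -0.9]
finger_gap: 1.006
```

```bash
python3 st.py; python3 look.py 28 side; python3 meas.py side28.npz|egrep "cap"
```

```text
38.25 [ 542.9 -203.8  172.2] tilt(z axis) [ 0.0158 -0.0087 -0.9998] yawx 11.26 F [-0.35  0.1  -0.87] gap 1.006 qd [ 0.006 -0.014  0.019  0.009  0.014  0.005]
38.3 [ 0.54263699 -0.20321402  0.17211519] [0.99510958 0.0983914  0.00719543 0.00492791] [-0.17314612 -0.57655913  0.17748783] 1.0006916808606288 [-5.51533272e-01  5.34955101e-01  1.62030380e+00  1.04892532e-03
  9.68912924e-01  8.21567483e-01]
bluecap [(548.8, -203.0, 19.6, 22.3, [337, 296]), (327.6, 326.8, 40.8, 60.9, [255, 120])]
whitecap []
blackcap []
```

View pics/side28.png

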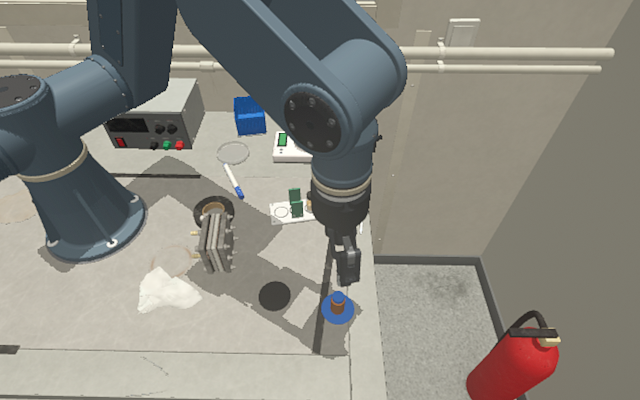

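Emit:
{"name": "jog_arm", "arguments": {"motion": [[0.3,0.1,-1.5,0,0],[0.3,0.1,-3,0,0],[0.2,0.1,-3,0,0],[0,0,-1.5,0,0],[0,0,0,0,0],[0,0,0,0,0],[0,0,0,0,0]]}}

```text
t: 38.88
tcp_pos: [0.5493, -0.1894, 0.0828]
tool_rot: [0.995, 0.104, 0.007, 0.004]
force: [0.0, -0.2, -0.5]
finger_gap: 1.001
```

```bash
python3 st.py; python3 look.py 29 wrist; python3 meas54.py wrist29.npz|grep blue
```

```text
38.8833 [ 549.3 -189.4   82.8] tilt(z axis) [ 0.0153 -0.0067 -0.9999] yawx 11.92 F [ 0.04 -0.23 -0.48] gap 1.001 qd [ 0.02  -0.017  0.002  0.002  0.007  0.   ]
38.9333 [ 0.54961221 -0.1895369   0.08324732] [0.9945623  0.10376736 0.00768418 0.00437346] [0.58880774 1.23454436 0.11502455] 0.995771811236716 [-0.52521571  0.6695383   1.67506191  0.00280543  0.77942128  0.83568525]
bluecap [(550.1, -200.1, 21.6, 24.1, [339, 234])]
blueco [(548.9, -199.8, 60.8, 66.9, [334, 206])]
```

View pics/wrist29.png

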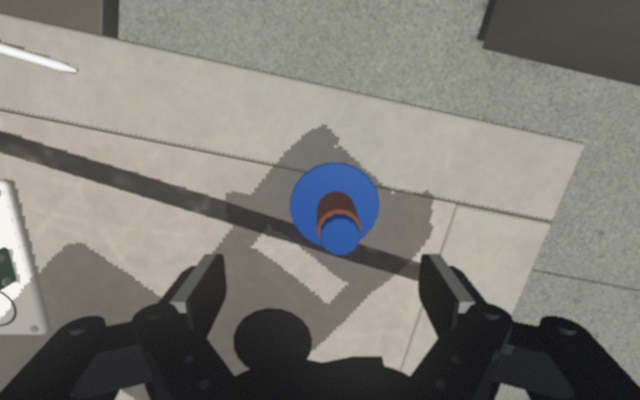

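Emit:
{"name": "jog_arm", "arguments": {"motion": [[0,-0.7,-1,-0.5,0],[0,-0.4,-1,0,0],[0,0,0,0,0],[0,0,0,0,0]]}}

```text
t: 39.27
tcp_pos: [0.552, -0.2026, 0.0654]
tool_rot: [0.995, 0.099, 0.011, 0.007]
force: [-0.2, -0.5, -0.2]
finger_gap: 0.999
```

```bash
python3 st.py
```

```text
39.2667 [ 552.  -202.6   65.4] tilt(z axis) [ 0.0231 -0.0115 -0.9997] yawx 11.42 F [-0.24 -0.49 -0.23] gap 0.999 qd [-0.015  0.014  0.001 -0.006 -0.009 -0.003]
```

Emit:
{"name": "jog_arm", "arguments": {"motion": [[0,0.2,-1.5,0,0],[0,0.1,-1.5,0,0],[0,0,-0.6,0,0],[0,0,0,0,0],[0,0,0,0,0]]}}

```text
t: 39.68
tcp_pos: [0.5533, -0.202, 0.0296]
tool_rot: [0.995, 0.098, 0.013, 0.008]
force: [-0.5, 0.7, 0.7]
finger_gap: 1.001
```

```bash
python3 st.py
```

```text
39.6833 [ 553.3 -202.    29.6] tilt(z axis) [ 0.0266 -0.0137 -0.9996] yawx 11.28 F [-0.55  0.71  0.71] gap 1.001 qd [-0.004  0.006 -0.001 -0.    -0.001 -0.001]
```

Emit:
{"name": "jog_arm", "arguments": {"motion": [[-0.1,0.2,-0.6,0,0],[0,0.1,-0.4,0,0],[0,0,0,0,0],[0,0,0,0,0]]}}

```text
t: 40.02
tcp_pos: [0.5532, -0.1996, 0.0205]
tool_rot: [0.995, 0.098, 0.014, 0.009]
force: [-0.4, -0.4, -0.7]
finger_gap: 1.0
```

```bash
python3 st.py; python3 look.py 30 wrist
```

```text
40.0167 [ 553.2 -199.6   20.5] tilt(z axis) [ 0.0293 -0.0153 -0.9995] yawx 11.26 F [-0.44 -0.41 -0.69] gap 1.0 qd [ 0.003  0.002  0.002  0.001 -0.003  0.001]
40.0667 [ 0.55322658 -0.19952468  0.0205267 ] [0.99505165 0.09797491 0.01383553 0.00903929] [-0.8217334   0.13764202 -0.43031598] 0.9961119318076471 [-0.53697382  0.77555292  1.69029337  0.00310811  0.64274637  0.83507378]
```

View pics/wrist30.png

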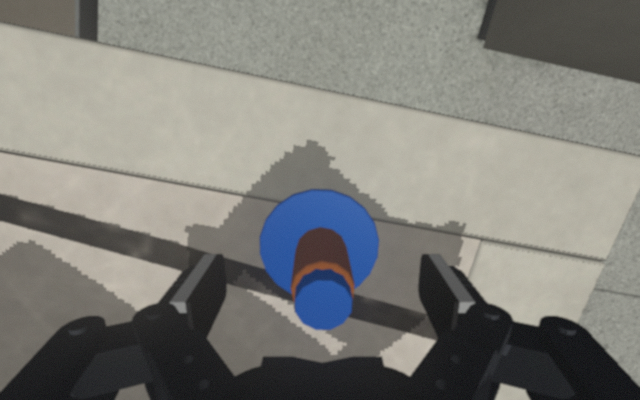

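Emit:
{"name": "jog_arm", "arguments": {"motion": [[-0.1,0,-0.3,0,120],[0,0,0,0,255],[0,0,0,0,255],[0,0,0,0,255],[0,0,0,0,255],[0,0,0,0,255],[0,0,0,0,255]], "squeeze": 25}}

```text
t: 40.65
tcp_pos: [0.5527, -0.1998, 0.0183]
tool_rot: [0.995, 0.098, 0.015, 0.01]
force: [0.6, 0.2, -0.3]
finger_gap: 0.304
```

```bash
python3 st.py
```

```text
40.65 [ 552.7 -199.8   18.3] tilt(z axis) [ 0.0309 -0.0162 -0.9994] yawx 11.27 F [ 0.64  0.18 -0.32] gap 0.304 qd [-0.    -0.002 -0.001  0.001  0.002 -0.001]
```

Emit:
{"name": "jog_arm", "arguments": {"motion": [[0,0,1,0,255],[0,0,2,0,255],[0,0,2.5,0,255],[0,0,2.5,0,255],[0,0,2.5,0,255],[0,0,1.5,0,255],[0,0,0,0,255],[0,0,0,0,255]]}}

```text
t: 41.32
tcp_pos: [0.5509, -0.1989, 0.146]
tool_rot: [0.995, 0.098, 0.014, 0.009]
force: [-0.1, 0.3, -0.6]
finger_gap: 0.305
```

```bash
python3 st.py
```

```text
41.3167 [ 550.9 -198.9  146. ] tilt(z axis) [ 0.0294 -0.0156 -0.9994] yawx 11.27 F [-0.07  0.3  -0.64] gap 0.305 qd [ 0.001 -0.036 -0.013  0.     0.01  -0.001]
```

Emit:
{"name": "jog_arm", "arguments": {"motion": [[-0.6,1.2,0,0,255],[-1.3,2.4,0,0,255],[-1.3,2.4,0,0,255],[-1.3,2.4,0,0,255],[-1.3,2.4,0,0,255],[-1.3,2.4,0,0,255],[-1.3,2.4,0,0,255],[-1.3,2.4,0,0,255],[-1.3,2.4,0,0,255],[-1,2,0,0,255]]}}

```text
t: 42.15
tcp_pos: [0.413, 0.0368, 0.1361]
tool_rot: [0.996, 0.094, 0.003, 0.005]
force: [-0.5, 0.3, -0.1]
finger_gap: 0.31
```

Emit:
{"name": "jog_arm", "arguments": {"motion": [[0,0,0,0,255],[0,0,0,0,255],[0,0,0,0,255]]}}

```text
t: 42.4
tcp_pos: [0.4035, 0.0424, 0.1334]
tool_rot: [0.995, 0.097, -0.004, 0.003]
force: [0.8, -0.8, -0.3]
finger_gap: 0.309
```

```bash
python3 st.py; python3 look.py 31 wrist
```

```text
42.4 [403.5  42.4 133.4] tilt(z axis) [-0.0065 -0.006  -1.    ] yawx 11.15 F [ 0.8  -0.81 -0.3 ] gap 0.309 qd [ 0.008  0.01   0.005 -0.005 -0.017 -0.002]
42.45 [0.4039283  0.04205646 0.1334794 ] [ 0.99529087  0.09683964 -0.00327181  0.00273246] [0.7397431  0.62838291 0.17468262] 0.3035003634556297 [-0.16779918  0.42590467  2.0563953  -0.01133458  0.66420929  1.2179542 ]
```

View pics/wrist31.png

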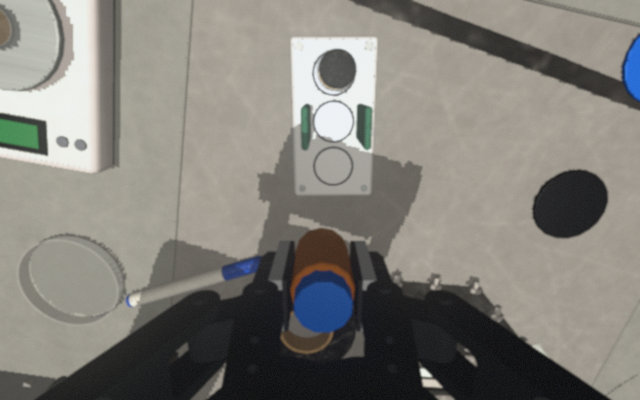

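It overshot inward by about 2 cm, so I'm moving out and down.

Emit:
{"name": "jog_arm", "arguments": {"motion": [[0.8,-0.2,-1,0,255],[0.8,-0.2,-1.5,0,255],[0.3,0,-1,0,255],[0,0,0,0,255],[0,0,0,0,255],[0,0,0,0,255]]}}

```text
t: 42.95
tcp_pos: [0.4283, 0.0331, 0.0967]
tool_rot: [0.996, 0.093, -0.001, 0.004]
force: [-0.6, 0.2, 0.4]
finger_gap: 0.304
```

```bash
python3 st.py; python3 look.py 32 wrist
```

```text
42.95 [428.3  33.1  96.7] tilt(z axis) [-0.0011 -0.0074 -1.    ] yawx 10.7 F [-0.59  0.17  0.42] gap 0.304 qd [-0.015  0.005 -0.009 -0.     0.006 -0.001]
43.0 [0.42837971 0.03311725 0.0968254 ] [ 9.95633851e-01  9.32695454e-02 -6.47555167e-04  3.68882575e-03] [-0.0152896  -0.07793726  0.07272831] 0.3037506807455596 [-0.17882944  0.52452366  2.03258729 -0.01352417  0.58378742  1.21643674]
```

View pics/wrist32.png

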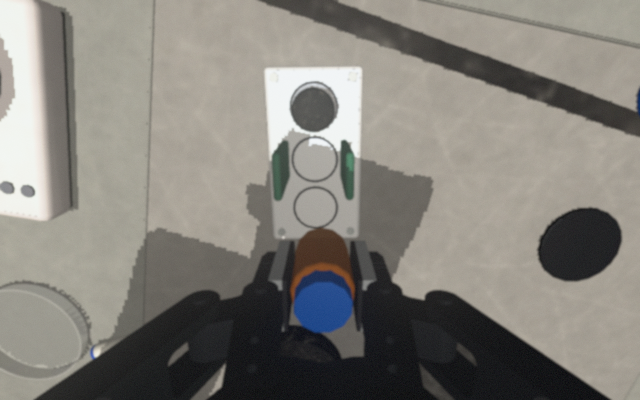

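Emit:
{"name": "jog_arm", "arguments": {"motion": [[-0.3,0.25,-1,0.2,255],[-0.1,0.1,-1,0,255],[0,0,0,0,255],[0,0,0,0,255],[0,0,0,0,255]]}}

```text
t: 43.42
tcp_pos: [0.4258, 0.0356, 0.0792]
tool_rot: [0.996, 0.094, 0.002, 0.004]
force: [-0.3, 0.5, -0.7]
finger_gap: 0.304
```

```bash
python3 st.py
```

```text
43.4167 [425.8  35.6  79.2] tilt(z axis) [ 0.0051 -0.0085 -1.    ] yawx 10.82 F [-0.3   0.48 -0.72] gap 0.304 qd [-0.003 -0.014 -0.004  0.     0.007 -0.   ]
```

Emit:
{"name": "jog_arm", "arguments": {"motion": [[-0.1,0,-1.3,0.1,255],[-0.1,0,-1.5,0,255],[0,0,-1,0,255],[0,0,0,0,255],[0,0,0,0,255],[0,0,0,0,255]]}}

```text
t: 43.92
tcp_pos: [0.4275, 0.0348, 0.0444]
tool_rot: [0.995, 0.095, 0.007, 0.006]
force: [-0.1, 0.2, -1.1]
finger_gap: 0.31
```

```bash
python3 st.py; python3 look.py 33 wrist
```

```text
43.9167 [427.5  34.8  44.4] tilt(z axis) [ 0.0154 -0.0104 -0.9998] yawx 10.94 F [-0.15  0.23 -1.13] gap 0.31 qd [-0.    -0.014 -0.007 -0.     0.012 -0.001]
43.9667 [0.42773378 0.03478765 0.04453931] [0.99540723 0.09524968 0.00747904 0.00600088] [ 0.00545403 -1.18828955 -0.38767016] 0.30145791236115566 [-0.17506292  0.64219467  2.07398306 -0.01908286  0.40785971  1.2223872 ]
```

View pics/wrist33.png

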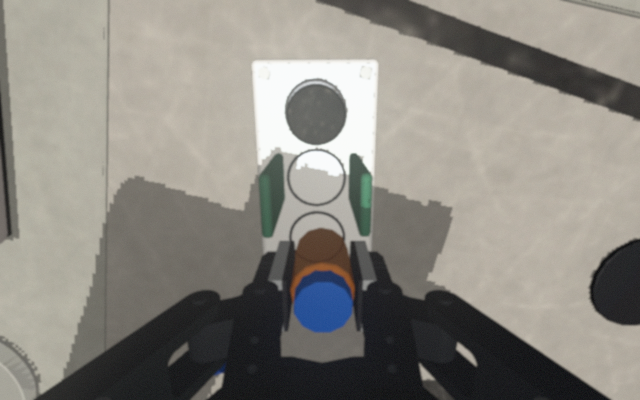

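Emit:
{"name": "jog_arm", "arguments": {"motion": [[-0.3,0.2,-0.8,0,255],[-0.1,0,-0.7,0,255],[0,0,0,0,255],[0,0,0,0,255],[0,0,0,0,255]]}}

```text
t: 44.38
tcp_pos: [0.426, 0.0364, 0.0316]
tool_rot: [0.995, 0.095, 0.011, 0.007]
force: [-0.3, -0.3, 0.6]
finger_gap: 0.306
```

```bash
python3 st.py; python3 look.py 34 wrist; python3 -c "
import cv2
i=cv2.imread('pics/wrist34.png')[190:380,220:420];j=cv2.imread('pics/wrist3.png')[190:380,220:420]
cv2.imwrite('pics/c34.png',cv2.resize(cv2.hconcat([i,j]),None,fx=2,fy=2,interpolation=2))"
```

```text
44.3833 [426.   36.4  31.6] tilt(z axis) [ 0.0225 -0.0117 -0.9997] yawx 10.95 F [-0.3  -0.29  0.57] gap 0.306 qd [-0.001 -0.007 -0.005 -0.001  0.005 -0.001]
44.4333 [0.42611005 0.03637874 0.03165402] [0.99535923 0.09537947 0.01072086 0.00691549] [ 0.69465836 -0.00913581 -0.71242664] 0.3013853168133085 [-0.17188243  0.67228323  2.08716782 -0.0219063   0.35788489  1.22827429]
```

View pics/c34.png

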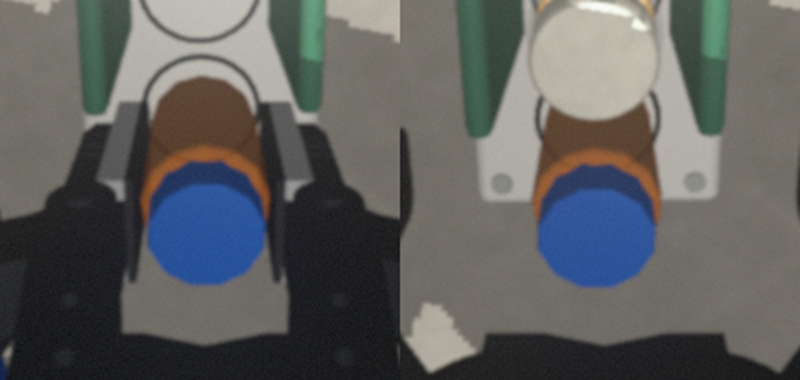

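Emit:
{"name": "jog_arm", "arguments": {"motion": [[-0.15,0.1,-0.4,0,255],[-0.1,0,-0.3,0,255],[0,0,0,0,255],[0,0,0,0,255]]}}

```text
t: 44.77
tcp_pos: [0.424, 0.0373, 0.0246]
tool_rot: [0.995, 0.095, 0.012, 0.007]
force: [0.5, 0.2, 0.1]
finger_gap: 0.308
```

```bash
python3 st.py
```

```text
44.7667 [424.   37.3  24.6] tilt(z axis) [ 0.0243 -0.012  -0.9996] yawx 10.95 F [0.5  0.21 0.12] gap 0.308 qd [ 0.001  0.009  0.002 -0.001 -0.005  0.   ]
```

Emit:
{"name": "jog_arm", "arguments": {"motion": [[0.05,-0.05,-0.2,0,255],[0,0,-0.1,0,255],[0,0,0,0,255],[0,0,0,0,255]]}}

```text
t: 45.1
tcp_pos: [0.4247, 0.0367, 0.0223]
tool_rot: [0.995, 0.095, 0.012, 0.007]
force: [-0.7, -0.8, 0.5]
finger_gap: 0.308
```

```bash
python3 st.py; python3 look.py 35 wrist; python3 -c "
import cv2
i=cv2.imread('pics/wrist35.png')[190:380,220:420];j=cv2.imread('pics/wrist3.png')[190:380,220:420]
cv2.imwrite('pics/c35.png',cv2.resize(cv2.hconcat([i,j]),None,fx=2,fy=2,interpolation=2))"
```

```text
45.1 [424.7  36.7  22.3] tilt(z axis) [ 0.0255 -0.0123 -0.9996] yawx 10.96 F [-0.68 -0.83  0.52] gap 0.308 qd [-0.    -0.004  0.     0.001 -0.001 -0.001]
45.15 [0.42468086 0.03667583 0.02226907] [0.99533952 0.09539061 0.0120864  0.00733374] [-0.15398749 -0.47786021 -0.32398724] 0.30977276955034544 [-0.17170085  0.69479572  2.09552219 -0.02437264  0.32417491  1.23100266]
```

View pics/c35.png

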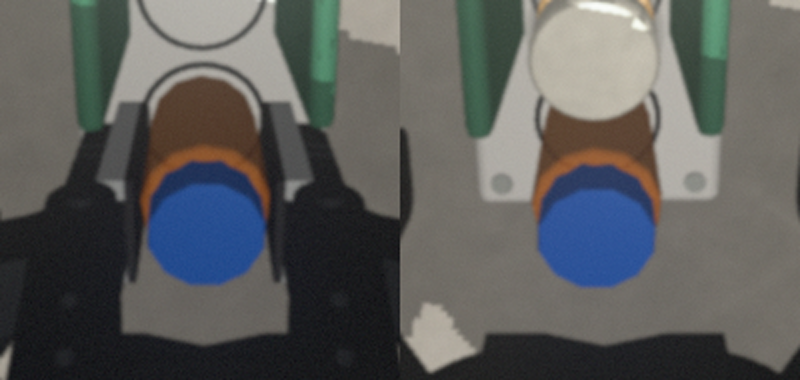

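It's lined up with the ring and at contact height, so I'm releasing.

Emit:
{"name": "jog_arm", "arguments": {"motion": [[0,0,0,0,165],[0,0,0,0,150],[0,0,0,0,100],[0,0,0,0,0],[0,0,0,0,0],[0,0,0,0,0],[0,0,0,0,0]]}}

```text
t: 45.73
tcp_pos: [0.4248, 0.0366, 0.0217]
tool_rot: [0.995, 0.095, 0.012, 0.007]
force: [-0.3, -0.0, 0.2]
finger_gap: 0.999
```

Emit:
{"name": "jog_arm", "arguments": {"motion": [[0,0,1,0,0],[0,0,2,0,0],[0,0,3,0,0],[0,0,3,0,0],[0,0,2,0,0],[0,0,0,0,0],[0,0,0,0,0],[0,0,0,0,0]]}}

```text
t: 46.4
tcp_pos: [0.4228, 0.0369, 0.1349]
tool_rot: [0.995, 0.095, 0.01, 0.007]
force: [-0.3, -0.0, -0.4]
finger_gap: 1.001
```

```bash
python3 st.py; python3 look.py 36 wrist; python3 meas.py wrist36.npz|head -3; python3 -c "
import cv2
i=cv2.imread('pics/wrist36.png')[30:330,180:480]
cv2.imwrite('pics/c36.png',cv2.resize(i,None,fx=2,fy=2,interpolation=2))"
```

```text
46.4 [422.8  36.9 134.9] tilt(z axis) [ 0.0208 -0.0114 -0.9997] yawx 10.94 F [-0.27 -0.04 -0.4 ] gap 1.001 qd [ 0.     0.002  0.011  0.    -0.005 -0.   ]
46.45 [0.42239624 0.03692919 0.13454215] [0.99539197 0.09522159 0.00923697 0.00650718] [3.05811912e-01 1.00987165e-01 1.53288806e-04] 0.9984099832805693 [-0.17211244  0.43326342  2.03076161 -0.01256659  0.65634816  1.21781378]
wrist36.npz
bluecap [(421.9, 35.9, 20.3, 22.0, [320, 207])]
whitecap [(363.4, -88.6, 6.7, 9.6, [464, 306])]
```

View pics/c36.png

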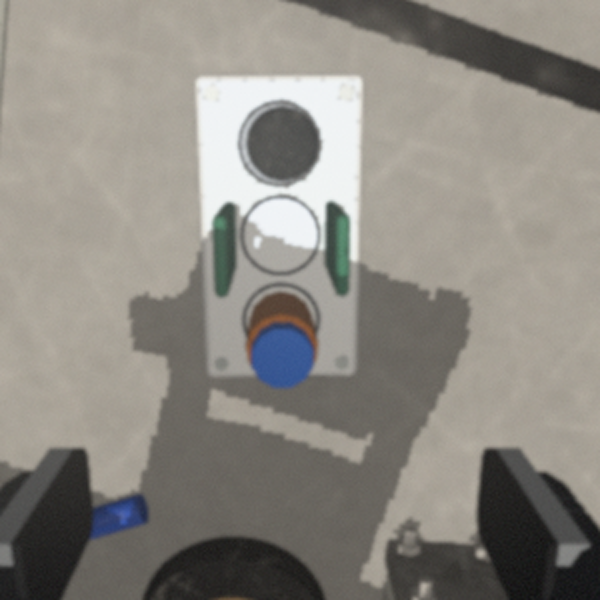

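Blue is back: (421.9,35.9) against (422.2,35.9) at the start. I'm moving clear for the final check.

Emit:
{"name": "jog_arm", "arguments": {"motion": [[0,0,3,0,0],[0,0,3,0,0],[0,-3,1,0,0],[0,-3.5,0,0,0],[0,-3.5,0,0,0],[0,-3.5,0,0,0],[0,-3.5,0,0,0],[0,-3.5,0,0,0],[0,-3.5,0,0,0],[0,-3,0,0,0]]}}

```text
t: 47.28
tcp_pos: [0.4126, -0.2358, 0.1931]
tool_rot: [0.995, 0.102, -0.005, -0.002]
force: [0.8, -0.5, 0.2]
finger_gap: 0.997
```

Emit:
{"name": "jog_arm", "arguments": {"motion": [[0,0,0,0,0],[0,0,0,0,0],[0,0,0,0,0],[0,0,0,0,0]]}}

```text
t: 47.62
tcp_pos: [0.4112, -0.2412, 0.1875]
tool_rot: [0.995, 0.097, -0.008, -0.005]
force: [-0.7, 0.7, 0.1]
finger_gap: 1.002
```

```bash
python3 st.py; python3 look.py 37 side scene; python3 meas.py side37.npz|grep cap; python3 meas92.py side37.npz | egrep "white|pan"; python3 - <<'E'
from h import *
from meas import pl
for f in ["side0.npz","side37.npz","scene0.npz","scene37.npz","wrist2.npz","wrist36.npz","wrist3.npz"]:
    s=load(f);H=hsv(s);v=H[...,2].astype(int);P=cloud(s)
    m=(v<90)&(P[...,0]>.475)&(P[...,0]<.515)&(P[...,1]>.025)&(P[...,1]<.075)&(P[...,2]>.045)&(P[...,2]<.075); print(f,"black",pl(s,m,.058))
E
```

```text
47.6167 [ 411.2 -241.2  187.5] tilt(z axis) [-0.0169  0.0075 -0.9998] yawx 11.16 F [-0.68  0.74  0.08] gap 1.002 qd [ 0.007  0.016  0.016  0.004 -0.003  0.003]
47.7167 [ 0.41136386 -0.24075012  0.1878714 ] [ 0.99517237  0.09773377 -0.00784293 -0.00430632] [0.1466598  0.52994465 0.32209369] 0.9951224648977344 [-0.76054959  0.40211512  1.83068183 -0.00781246  0.92558161  0.61920938]
bluecap [(421.2, 34.0, 19.2, 23.2, [279, 198])]
whitecap []
blackcap []
whitecap [(474.9, 261.5, 23.4, 30.2, [306, 125])]
pan [(474.9, 262.5, 76.4, 77.5, [307, 140])]
side0.npz black [(492.3, 45.7, 19.3, 26.5, [310, 195])]
side37.npz black []
scene0.npz black [(487.0, 43.3, 23.5, 35.5, [317, 200])]
scene37.npz black [(487.5, 43.6, 22.2, 34.1, [317, 200])]
wrist2.npz black [(496.9, 42.3, 3.4, 9.0, [310, 96])]
wrist36.npz black [(493.0, 48.9, 19.6, 21.4, [319, 102])]
wrist3.npz black []
```

View pics/side37.png

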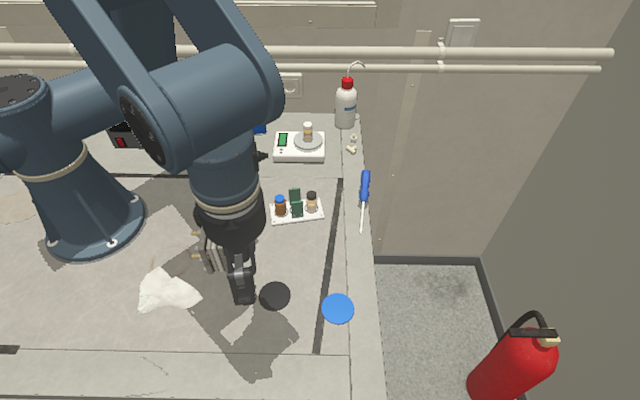

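Everything is upright and in place, and the black coaster is clear. Against the start, the scene camera puts black within 0.6 mm and the side camera puts blue within 0.1 mm. The gripper is open and clear, so I'm handing in.

```bash
python3 -c "
from station import *
print(sign_off())"
```

```text
the job is handed in; nothing more can be done
None
```

I parked blue and black on their coasters, moved white to the balance pan, and put black and then blue back on their original places. The job was handed in at about 48 s with the gripper open and clear.

**Last checks:**

| Vial | Measured position | Compared with |
|---|---|---|
| White | within about 1 mm of the pan centre | the pan as seen by the wrist camera |
| Black | (487.5, 43.6) mm | (487.0, 43.3) mm at the start, scene camera |
| Blue | (421.2, 34.0) mm | (421.3, 34.0) mm at the start, side camera |

All three stood upright in the last side-camera picture.

**What disagreed or failed:**
- **Pan position:** the wrist and side cameras differed by 2–5 mm on where the pan is. In both, the vial stood about 1 mm from the centre.
- **Black vial in the side camera:** my colour mask did not find it in the last side picture. Its position therefore rests on the scene and wrist cameras.
- **Tilt:** the tool drifted by up to about 3° while carrying a vial. Every vial settled upright when released.

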